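# Weigh the jar behind the bottles in the carrier

### The job

The low cream jar at the back of the bottle carrier is due for its weight check, but the two tall bottles and the retaining bar over them are in the way. Lift off the bar and then both bottles and put all three in the white tray, the bottles standing; set the jar upright in the middle of the balance pan; then stand each bottle back in the hoop it came from and lay the bar back across in its two forks. Let go of everything and leave the dropper bottle and the beaker alone.

Things in the scene. Friction and masses are not known exactly. Their poses are not given: they have to be found in the camera images.
- carrier: Fixed aluminium carrier; origin on the table midway between its posts, +x to its back, deck top z = 8 mm. At x 0, y -48/+48: oval wire hoops, tops z 50, opening 48 (x) x 56 (y); a tall bottle on the deck in each. Posts at x 0, y -88/+88, 8 thick in y, end in flared forks: floor z 171, 22 wide in x (40 at the mouth), tops z 187. Jar near x 46, y 0. Deck x -69..93 (edges z 14), y -112..112 mm.
- bar: Loose steel bar, 211 (y) x 14 x 10 mm, 0.16 kg, origin mid-underside, z up. Black bridge grip on top: 70 mm along y, 16 wide in x, 20 to 38 mm above origin, to grasp across. End lugs (y -103/+103, 28 wide) hang 8 mm below: outside the forks when seated, feet on a flat surface (origin 8 mm above it). Starts across both forks over the caps, underside on the fork floors; either way round is right.
- bottle_plain: Loose tall white lotion bottle without print, oval, 31 (x) x 40 (y) x 159 mm high, 0.11 kg. Origin at the centre of its underside, z up. Round cap, 25 mm across, takes the top 35 mm and is fixed: the bottle can be lifted by it. Stands in one of the two hoops, its x along the carrier's x within 0.05 rad.
- bottle_label: Loose tall white lotion bottle of the same shape, size and mass with a printed label on its body; origin and axes as for bottle_plain. It stands in the other hoop.
- jar: Loose low round closed cream jar, cream-coloured with a dark red band, 63 mm across, 34 mm high, about 0.07 kg. Origin at the centre of its underside, z up. It stands on the carrier's deck behind and between the bottles.
- tray: Fixed shallow white tray, 250 (x) x 200 (y) mm outside, floor 3 mm above the table and 244 x 194 mm inside, rim 17 mm high with a small flange to 264 x 214 mm. Origin on the table under its centre. Empty at the start; it stands to the left or the right of the carrier.
- balance: Fixed grey top-pan balance, 210 (x) x 170 (y) mm, housing top 46 mm above the table, its display and keys towards the robot. Origin on the table under its centre. It stands on the other side of the carrier from the tray.
- pan (a point): Centre of the top face of the balance's round steel pan, 120 mm across, 62 mm above the table, rigid.
- dropper: Bystander: amber dropper bottle with black rubber bulb, 33 mm across, 102 mm high, loose, standing behind the carrier. Origin at the centre of its underside.
- beaker: Bystander: small empty plastic beaker, 57 mm across, 69 mm high, loose, standing behind the carrier. Origin at the centre of its underside.

How it is judged:
On the way, in this order (a step that is already met when the one before it is completed fails the run):
1. the bar lies and both bottles stand in the tray, let go of, with the jar still on the carrier (x of bar in the frame of tray between -0.112 and 0.112 m and y of bar in the frame of tray between -0.09 and 0.09 m and z of bar in the frame of tray below 0.03 m and x of bottle_plain in the frame of tray between -0.112 and 0.112 m and y of bottle_plain in the frame of tray between -0.087 and 0.087 m and z of each of bottle_plain, bottle_label in the frame of tray below 0.012 m and angle between each of bottle_plain, bottle_label's own z axis and vertical below 0.1 rad and x of bottle_label in the frame of tray between -0.112 and 0.112 m and y of bottle_label in the frame of tray between -0.087 and 0.087 m and contact force between the fingers and bottle_plain below 0.3 N and contact force between the fingers and bottle_label below 0.3 N and contact force between the fingers and bar below 0.3 N and distance of jar from where it was at the start of the episode below 0.03 m), for 0.2 s.
2. the jar stands upright in the middle of the balance pan, let go of (horizontal distance between jar and pan below 0.015 m and z of jar in the frame of pan between -0.006 and 0.006 m and angle between jar's own z axis and vertical below 0.1 rad and contact force between the fingers and jar below 0.3 N), for 0.2 s.
At the end, for the whole second after the job is handed in: Jar upright on the pan, within 15 mm of its centre; each bottle upright in the hoop it came from, within 18 mm of where it stood; bar level on both fork floors, its middle within 12 mm of the carrier's; all released and at rest (all of step 2 and linear speed of each of jar, bottle_plain, bottle_label, bar below 0.02 m/s and distance of each of bottle_plain, bottle_label from where it was at the start of the episode below 0.018 m and angle between each of bottle_plain, bottle_label, bar's own z axis and vertical below 0.08 rad and horizontal distance between bar and carrier below 0.012 m and z of bar in the frame of carrier between 0.166 and 0.176 m and angle between the y axis of bar and the y axis of carrier, either way round below 0.08 rad and contact force between the fingers and bottle_plain below 0.3 N and contact force between the fingers and bottle_label below 0.3 N and contact force between the fingers and bar below 0.3 N); the robot touches nothing.
It fails at once if dropper bottle shifted by more than 25 mm or knocked over (distance of dropper from where it was at the start of the episode above 0.025 m or angle between dropper's own z axis and vertical above 0.3 rad).
It fails at once if beaker shifted by more than 25 mm or knocked over (distance of beaker from where it was at the start of the episode above 0.025 m or angle between beaker's own z axis and vertical above 0.3 rad).
It also fails if it takes over 144 s, if anything falls off the work surface, if the arm or the gripper's body presses on something with over 40 N, if the wrist force passes 120 N, or if a joint passes its speed limit or range.

### The arm

A 7-joint arm with a two-finger parallel gripper is mounted at the origin on a cart in front of the work surface, level with it; the furniture and walls round the work are solid. World frame = base frame: x ahead of the robot, y to its left, z up, the work surface at z = 0. Lengths are in m, angles in rad, forces in N, time in s.
With the tool pointing down it reaches from about 0.35 to 0.9 m from the base axis. Payload 8.1 kg.
Tool frame: the origin (TCP) lies at the very end of the fingers, on their centre line; the grasp point (between the pads) lies arm.grip_point_offset behind it (arm.grip_point_offset is the distance from the TCP to the grasp point, in m); z points along the fingers, y is the line along which they close (so a half turn about z gives the same grasp; the last joint's range is limited). The gripper opens to 92 mm and grips with 3 to 60 N. Pads are 19 mm wide; open, the fingers measure 130 mm over their backs; the gripper's body (75 mm by 190 mm) begins 47 mm behind the grasp point.
Start: joints at [1.062, 0.434, 0.025, 1.573, -0.012, 1.134, -0.075], TCP at [0.247, -0.574, 0.227] pointing down, gripper open.
Joint ranges: [-2.62, 2.62], [-0.44, 2.09], [-1.27, 1.32], [0.08, 2.57], [-1.32, 4.46], [0.12, 2], [-2.74, 2.74]. Speed limits (rad/s): [2.22, 2.22, 3.01, 3.01, 3.14, 3.14, 3.14].

### API

Orientations are given as a rotation vector (axis times angle).
In Python, from cell import arm gives the robot as it stands. The module is installed in compiled form; this text tells all that it offers.
- The arm moves only by the shell command python3 -m creep 'ROWS' [OPENING] [FORCE]. ROWS is JSON, a list of rows, each a list of 6 numbers: the shift along the tool's x, y, z scaled (see below), then the turn, a rotation vector about the tool's x, y, z scaled (see below). A call has 1 to 20 rows; each row shifts and turns the commanded pose from where the row before left it, along the tool's axes as they then stand; what a row does not reach is not made up. The controller multiplies each number of a shift by 0.4 m and each number of a turn by 120 degrees. A row lasts 1/12 s, in which the tool goes at most 41.7 mm and 7.16 degrees, less where a joint would pass 70% of its speed; a pose out of reach is approached as far as the arm can. A call with a number of a shift or a turn outside -1 to 1 is refused whole. A call with a gripper value outside its range is refused whole. OPENING is the closure, from -1 (fully open) to 1 (shut), set as the call begins (- or left out, the last holds). The fingers move at their own pace and stop on an object; FORCE is the grip in N (left out, the last holds). Time passes only in rows, so rows that do not move let the fingers close. It gives the time, the measured TCP pose, the force, the opening and the grip force at its end, in the units of the state.
- arm.observe(): the state, without advancing time (a new reading comes with each control period).
- arm.get_image(name): name is "side" or "top"; returns a dict with "frame" (384x512x3 uint8, red, green, blue), "intrinsics" (3x3 intrinsics, pixels), "rvec" (rotation vector, rad) and "tvec" (3), from world to camera coordinates, as OpenCV has them. Camera axes: x right, y down, z forward; pixel columns grow to the right and rows downward; lengths in m; the calibration is good to about 2 mm. A picture is of the moment at which its call begins. There is no depth.
- arm.sign_off(): hands the job in; it is judged then, once.
The state is a dict: "clock": time; "joints": joint angles; "dq": joint speeds; "joint_efforts": joint torques, N m; "position": TCP position; "ee_rot": TCP orientation; "force": force on the tool from outside, world axes, zero at the start; "ft_torque": the same for the moment, N m; "width": opening from 0.0 (shut) to 1.0 (fully open); "gripper_force": force on a finger pad.
Only numpy, scipy, OpenCV 4.12 (cv2) and the standard library are available. Lean on these libraries where they do the work, as an engineer would, in place of code of your own. Each camera call takes 0.05 s, during which the arm holds its last target. There are 200 camera calls.

## Working session

There is one attempt and no reset: what is moved stays moved. The work goes in short steps, Python scripts to look and compute and a shell command to move; the robot and the scene stay as the last step left them, time stands still between calls to the robot, and variables do not carry over. Pictures are saved under pics/ and viewed, at most 14 in all, crops included, and the job is handed in when it is done.

```bash
mkdir -p pics; python3 - <<'E'
from cell import arm
import cv2
print(arm.observe(), arm.grip_point_offset)
for n in("side","top"):
    d=arm.get_image(n); cv2.imwrite(f"pics/{n}0.png",d["frame"][:,:,::-1]); print(n,d["intrinsics"],d["rvec"],d["tvec"])
E
```

```text
{'clock': 0.0, 'joints': array([ 1.0624051 ,  0.43522844,  0.02499049,  1.57411098, -0.011597  ,
        1.13397665, -0.07511398]), 'dq': array([-1.99003785e-03, -3.78522296e-05,  2.66200792e-04,  6.81516216e-04,
       -9.03682499e-04,  4.14646170e-04, -3.34478865e-04]), 'joint_efforts': array([ 3.91330623e-04, -6.67857528e+01,  9.84792709e-01, -3.14464545e+01,
       -6.08482515e-02,  4.29631106e-02,  2.07742523e-04]), 'position': array([ 0.24645075, -0.57380056,  0.22593641]), 'ee_rot': array([-3.07570404e+00, -6.32595580e-01,  7.33064575e-04]), 'force': array([ 0.06594747,  0.61294803, -1.07326751]), 'ft_torque': array([ 0.01755732, -0.01599374, -0.02280264]), 'gripper_force': 0.0, 'width': 1.0001576639341507} 0.0188
side [[415.12838978   0.         259.49066715]
 [  0.         415.12838978 194.04189667]
 [  0.           0.           1.        ]] [ 0.47526335 -2.61003439  1.30551951] [0.58581083 0.19884544 0.95233026]
top [[365.53527997   0.         255.9764462 ]
 [  0.         365.53527997 192.71069708]
 [  0.           0.           1.        ]] [ 2.16657264 -2.2309521   0.08830299] [0.01024118 0.60305086 1.1006285 ]
```

View pics/side0.png

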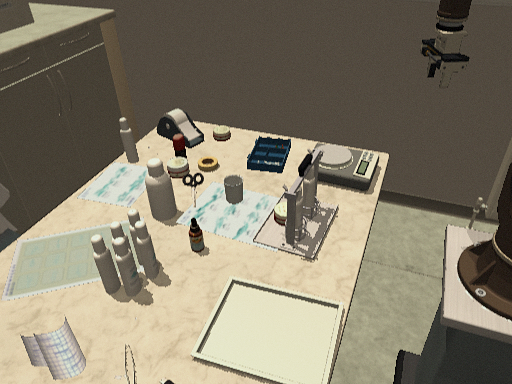

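View pics/top0.png

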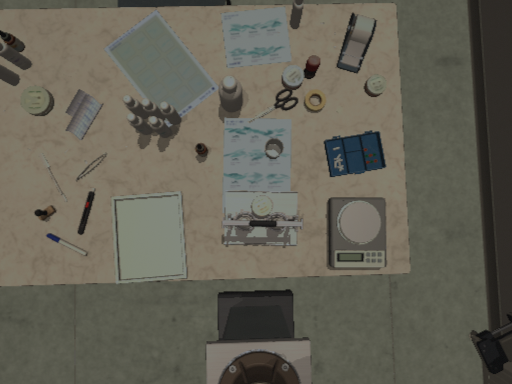

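The side view shows the tray bottom centre (~270,335), the carrier (~300,225) and the balance (~345,165). In the top view the tray is at (150,237) on the left, the carrier at (262,218), the bar grip at (263,224), the jar at (262,205) and the pan at (358,222) on the right.

```bash
cat > h.py <<'E'
import numpy as np, cv2
from cell import arm
def cam(n):
    d=arm.get_image(n); R=cv2.Rodrigues(np.array(d["rvec"]))[0]; return d["frame"],np.array(d["intrinsics"]),R,np.array(d["tvec"])
def ray(c,u,v,z):
    _,K,R,t=c; o=-R.T@t; d=R.T@np.linalg.inv(K)@[u,v,1]; return o+d*(z-o[2])/d[2]
def proj(c,p):
    _,K,R,t=c; q=K@(R@np.asarray(p,float)+t); return q[:2]/q[2]
def crop(c,x0,y0,w,h,s,name):
    cv2.imwrite("pics/"+name,cv2.resize(c[0][y0:y0+h,x0:x0+w,::-1],None,fx=s,fy=s,interpolation=cv2.INTER_CUBIC))
E
python3 - <<'E'
from h import *
c=cam("top"); crop(c,205,180,110,80,7,"tc.png")
s=cam("side"); crop(s,240,140,120,120,5,"sc.png")
f=c[0]; hsv=cv2.cvtColor(f,cv2.COLOR_RGB2HSV)
for (u,v) in[(115,200),(182,194),(186,278),(118,282)]: print("tray corner",ray(c,u,v,.017))
print("cam",-c[2].T@c[3],-s[2].T@s[3])
g=cv2.medianBlur(cv2.cvtColor(f,cv2.COLOR_RGB2GRAY),3)
print(cv2.HoughCircles(g[180:280,320:400],cv2.HOUGH_GRADIENT,1,50,param1=80,param2=15,minRadius=16,maxRadius=30))
E
```

```text
tray corner [0.59330542 0.42191982 0.017     ]
tray corner [0.60573862 0.21858538 0.017     ]
tray corner [0.35193707 0.21097562 0.017     ]
tray corner [0.34675533 0.41448361 0.017     ]
cam [0.53439271 0.01437447 1.13550699] [0.29712882 0.8084681  0.74009496]
[[[40.5 41.5 20.2]]]
```

View pics/tc.png

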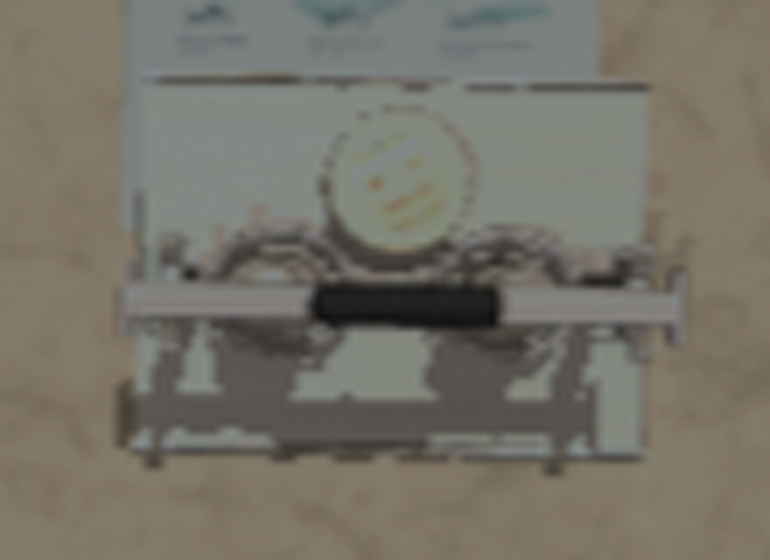

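View pics/sc.png

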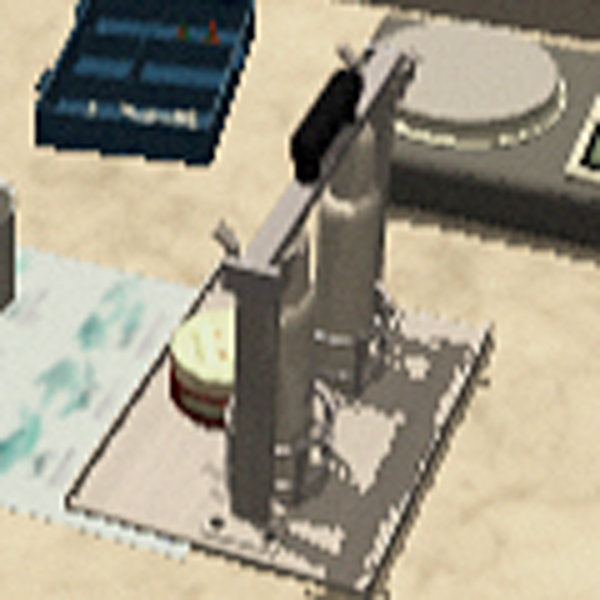

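The top crop shows bar ends at about (222.5,224) and (302.5,224.5), grip centre (263,223.5), jar top centre (262,205.5), and deck corners. The side crop shows the bar across both forks.

```bash
python3 - <<'E'
from h import *
c=cam("top");s=cam("side")
T=lambda x,y,z:ray(c,(x+.5)/7-.5+205,(y+.5)/7-.5+180,z)
S=lambda x,y,z:ray(s,(x+.5)/5-.5+240,(y+.5)/5-.5+140,z)
cs=[T(148,82,.014),T(650,88,.014),T(642,460,.014),T(132,452,.014)]
for q in cs: print("deck",q)
l,r=T(121,306,.181),T(684,310,.181); print("bar",l,r,(l+r)/2,np.linalg.norm(l-r),"yaw",np.arctan2(-(l-r)[0],(l-r)[1]))
print("grip ends",T(312,304,.209),T(500,307,.209), "corner-based")
# black grip by mask
f=c[0]; m=(f[210:240,240:285].max(2)<60).astype(np.uint8); n,L,st,ce=cv2.connectedComponentsWithStats(m)
k=1+np.argmax(st[1:,4]); print(st[k],ce[k]); print("grip",ray(c,240+ce[k][0],210+ce[k][1],.205))
(u,v),(w,h),a=cv2.minAreaRect(np.argwhere(L==k)[:,::-1].astype(np.float32)); print(w,h,a)
# jar top
f2=cv2.cvtColor(f,cv2.COLOR_RGB2HSV)
print("jar",T(399,180,.042))
print("pan hough",ray(c,360.5,221.5,.062), [S(a,b,.062) for a,b in[(393,90),(562,90)]])
# black grip in side view
f=s[0]; m=(f[145:185,285:320].max(2)<45).astype(np.uint8); n,L,st,ce=cv2.connectedComponentsWithStats(m);k=1+np.argmax(st[1:,4]);print(st[k],"side grip",ray(s,285+ce[k][0],145+ce[k][1],.200))
# tray floor mask
for nm,cc,z in(("top",c,.017),):
    hsv=cv2.cvtColor(cc[0],cv2.COLOR_RGB2HSV); print(hsv[240,150],hsv[240,100],hsv[210,358],hsv[205,262],hsv[240,335])
E
```

```text
deck [0.6104272  0.08526645 0.014     ]
deck [ 0.60145811 -0.13523939  0.014     ]
deck [ 0.43907938 -0.12575156  0.014     ]
deck [0.44947439 0.09619225 0.014     ]
bar [0.51607176 0.0867761  0.181     ] [ 0.50825917 -0.12259869  0.181     ] [ 0.51216547 -0.01791129  0.181     ] 0.20952049814256185 yaw -0.037296597292792624
grip ends [0.5152499  0.01584212 0.209     ] [ 0.51211975 -0.05201111  0.209     ] corner-based
[  9  10  27   9 158] [22.72151899 13.32278481]
grip [ 0.51331047 -0.01857634  0.205     ]
8.0 26.0 90.0
jar [ 0.56348982 -0.02257277  0.042     ]
pan hough [ 0.50671933 -0.31161699  0.062     ] [array([ 0.53908816, -0.27338044,  0.062     ]), array([ 0.44136424, -0.30752495,  0.062     ])]
[ 13   9  14  23 156] side grip [ 0.51270381 -0.01211317  0.2       ]
[ 43  26 136] [ 20  54 122] [ 17  32 128] [ 45  23 136] [22 32 87]
```

```bash
cat >> h.py <<'E'
from scipy.spatial.transform import Rotation as Ro
def plan(x,y,z,yaw,tilt=0,grip=False):
    """turn first (tool rotvec units), then shift (tool units) to TCP target; grip: target is grasp point"""
    o=arm.observe(); R0=Ro.from_rotvec(o["ee_rot"])
    R1=Ro.from_euler('z',yaw)*Ro.from_rotvec([np.pi,0,0])*Ro.from_euler('y',tilt)
    rv=(R0.inv()*R1).as_rotvec()/np.radians(120); p=np.array([x,y,z],float)
    if grip: p+=R1.apply([0,0,arm.grip_point_offset])
    s=R1.inv().apply(p-o["position"])/.4
    print("t%.1f"%o["clock"],"turn",rv.round(4),"rows",round(np.linalg.norm(rv)/.0596,1),"shift",s.round(4),"rows",round(np.linalg.norm(s)/.104,1),"pos",o["position"].round(4),"w%.3f"%o["width"],"q",o["joints"].round(2),"F",o["force"].round(1))
E
python3 - <<'E'
from h import *
plan(.5128,-.0182,.30,1.53)
c=cam("top");s=cam("side")
# pan: fit ellipse on bright low-sat region
for n,cc,(x0,y0,w,h) in(("top",c,(325,195,65,55)),("side",s,(305,135,60,45))):
    f=cv2.GaussianBlur(cc[0],(3,3),0)[y0:y0+h,x0:x0+w]; g=f.min(2); t,m=cv2.threshold(g,0,255,cv2.THRESH_OTSU)
    k,_=cv2.findContours(m,cv2.RETR_EXTERNAL,cv2.CHAIN_APPROX_NONE); k=max(k,key=cv2.contourArea)
    e=cv2.fitEllipse(k); print(n,t,e,ray(cc,e[0][0]+x0,e[0][1]+y0,.062))
def lin(u): return u
for u,v in[(330,199),(384,198),(386,268),(331,269)]: print("bal",ray(c,u,v,.046))
crop(c,320,190,75,90,6,"pan.png")
E
python3 -m creep '[[0,0,-0.09,0,0,0],[0,0,-0.09,0,0,0],[0,0,0,0,0,-0.0596],[0,0,0,0,0,-0.0596],[0,0,0,0,0,-0.0596],[0,0,0,0,0,-0.0596],[0,0,0,0,0,-0.0596],[0,0,0,0,0,-0.0596],[0,0,0,0,0,-0.0596],[0,0,0,0,0,-0.0596],[0,0,0,0,0,-0.0596],[0,0,0,0,0,0],[0,0,0,0,0,0]]' -1
python3 -c "
from h import *
plan(.5128,-.0182,.30,1.53)"
```

```text
t0.3 turn [-2.000e-04 -1.000e-04 -5.368e-01] rows 9.0 shift [ 1.4158  0.6082 -0.1838] rows 14.9 pos [ 0.2466 -0.5741  0.2265] w0.997 q [ 1.06  0.43  0.02  1.57 -0.01  1.13 -0.08] F [-0.4  0.4  0.4]
top 89.0 ((33.54339599609375, 26.360698699951172), (41.69666290283203, 44.12705612182617), 121.88932037353516) [ 0.50730204 -0.30585031  0.062     ]
side 116.0 ((32.096431732177734, 20.627164840698242), (27.75090789794922, 63.03860092163086), 109.72303771972656) [ 0.48695793 -0.30391991  0.062     ]
bal [ 0.57617898 -0.22791253  0.046     ]
bal [ 0.57445708 -0.39072522  0.046     ]
bal [ 0.36656771 -0.38595725  0.046     ]
bal [ 0.36893928 -0.22209015  0.046     ]
clock: 1.48
position: [0.2466, -0.5743, 0.2987]
ee_rot: [-2.272, -2.17, -0.0]
force: [0.1, 0.2, -0.2]
width: 0.999
gripper_force: 0.0
t1.5 turn [ 0.0001 -0.0001 -0.0024] rows 0.0 shift [ 1.4162  0.6083 -0.0033] rows 14.8 pos [ 0.2466 -0.5743  0.2987] w0.999 q [ 1.21  0.4  -0.19  1.45  0.08  1.3   0.97] F [ 0.1  0.2 -0.2]
```

View pics/pan.png

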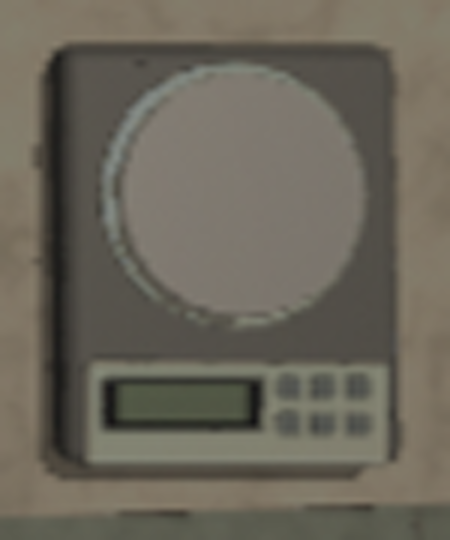

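The pan disc centre is at crop (243,193), so pixel (360.1,221.8). Its radius of 20.5 px is 60 mm, which matches, and puts the pan at about (0.506,-0.311).

```bash
python3 -m creep '[[0.0885,0.038,0,0,0,0],[0.0885,0.038,0,0,0,0],[0.0885,0.038,0,0,0,0],[0.0885,0.038,0,0,0,0],[0.0885,0.038,0,0,0,0],[0.0885,0.038,0,0,0,0],[0.0885,0.038,0,0,0,0],[0.0885,0.038,0,0,0,0],[0.0885,0.038,0,0,0,0],[0.0885,0.038,0,0,0,0],[0.0885,0.038,0,0,0,0],[0.0885,0.038,0,0,0,0],[0.0885,0.038,0,0,0,0],[0.0885,0.038,0,0,0,0],[0.0885,0.038,0,0,0,0],[0.0885,0.038,0,0,0,0],[0,0,0,0,0,0],[0,0,0,0,0,0]]' -1
python3 -c "
from h import *
plan(.5128,-.0182,.2,1.532,grip=True)
s=cam('side'); crop(s,220,80,160,150,4,'s1.png')"
```

```text
clock: 2.98
position: [0.5137, -0.0158, 0.2987]
ee_rot: [-2.266, -2.175, -0.001]
force: [-0.3, -1.5, -0.3]
width: 1.001
gripper_force: 0.0
t3.0 turn [-0.     -0.0005 -0.0009] rows 0.0 shift [-0.0061 -0.0021  0.2937] rows 2.8 pos [ 0.5137 -0.0158  0.2987] w1.001 q [ 0.39  0.25 -0.57  1.69  0.14  1.24 -0.26] F [-0.3 -1.5 -0.3]
```

View pics/s1.png

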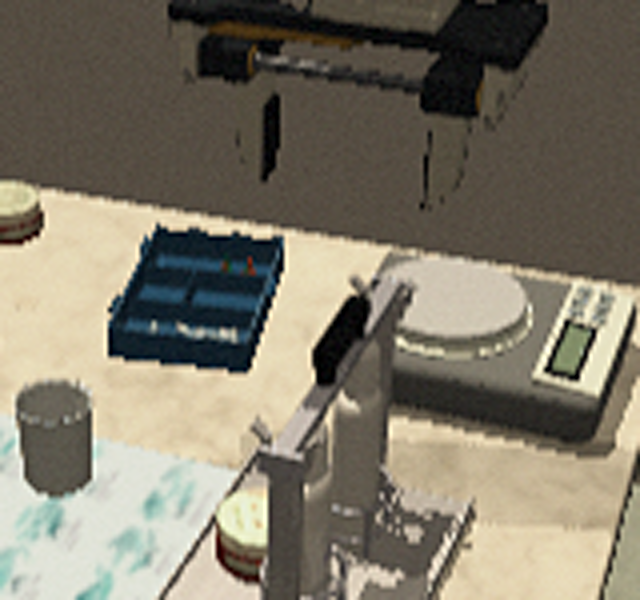

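The fingers straddle the bar grip along x, at crop (270,150) and (430,180), above the grip at (340,340). I'll descend and grip.

```bash
python3 -m creep '[[-0.006,-0.002,0.05,0,0,0],[0,0,0.06,0,0,0],[0,0,0.06,0,0,0],[0,0,0.05,0,0,0],[0,0,0.04,0,0,0],[0,0,0.034,0,0,0],[0,0,0,0,0,0],[0,0,0,0,0,0],[0,0,0,0,0,0]]' -1
python3 -m creep '[[0,0,0,0,0,0],[0,0,0,0,0,0],[0,0,0,0,0,0],[0,0,0,0,0,0],[0,0,0,0,0,0],[0,0,0,0,0,0],[0,0,0,0,0,0],[0,0,0,0,0,0],[0,0,0,0,0,0],[0,0,0,0,0,0],[0,0,0,0,0,0],[0,0,0,0,0,0]]' 1 25
```

```text
clock: 3.78
position: [0.5127, -0.0218, 0.182]
ee_rot: [2.269, 2.171, 0.001]
force: [0.2, -0.3, 0.4]
width: 0.999
gripper_force: 0.0
clock: 4.78
position: [0.5124, -0.0209, 0.1811]
ee_rot: [2.267, 2.175, 0.0]
force: [1.2, 0.6, 0.9]
width: 0.179
gripper_force: 0.4
```

```bash
python3 -m creep '[[0,0,0,0,0,0],[0,0,0,0,0,0],[0,0,0,0,0,0],[0,0,0,0,0,0],[0,0,-0.02,0,0,0],[0,0,-0.04,0,0,0],[0,0,-0.05,0,0,0],[0,0,-0.06,0,0,0],[0,0,-0.06,0,0,0],[0,0,-0.05,0,0,0],[0,0,0,0,0,0],[0,0,0,0,0,0],[0,0,0,0,0,0]]' 1 25
python3 -c "
from h import *
ty=.033; c,s=np.cos(ty),np.sin(ty)
P=lambda x,y:(.4744+c*x-s*y,.3165+s*x+c*y)
print(P(0,-.05),P(-.06,.035),P(.06,.035))
x,y=P(0,-.05)
plan(x,y,.2985,ty)
plan(x,y,.2985,ty+np.pi)
s=cam('side'); cv2.imwrite('pics/s2.png',s[0][:,:,::-1])
t=cam('top'); crop(t,205,180,110,80,7,'t2.png')"
```

```text
clock: 5.87
position: [0.5118, -0.021, 0.2925]
ee_rot: [-2.267, -2.174, 0.001]
force: [-1.1, -0.4, -1.4]
width: 0.171
gripper_force: 25.0
(np.float64(0.47604970054130596), np.float64(0.26652722252942096)) (np.float64(0.41327787665639093), np.float64(0.34950130357983816)) (np.float64(0.5332125425857807), np.float64(0.35346058487897253))
t5.9 turn [-3.000e-04  5.000e-04  7.143e-01] rows 12.0 shift [-0.0656 -0.7213 -0.015 ] rows 7.0 pos [ 0.5118 -0.021   0.2925] w0.171 q [ 0.39  0.26 -0.57  1.71  0.15  1.22 -0.25] F [-1.1 -0.4 -1.4]
t5.9 turn [-5.000e-04 -3.000e-04 -7.857e-01] rows 13.2 shift [ 0.0656  0.7213 -0.015 ] rows 7.0 pos [ 0.5118 -0.021   0.2925] w0.171 q [ 0.39  0.26 -0.57  1.71  0.15  1.22 -0.25] F [-1.1 -0.4 -1.4]
```

View pics/s2.png

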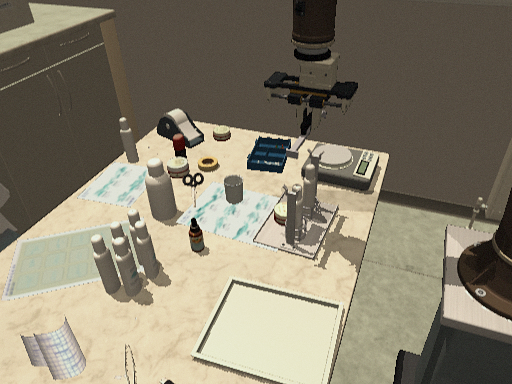

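The bar is lifted at (305,125) and both bottles are still in their hoops at (292,215) and (310,190). I'll turn the bar and carry it over the tray.

```bash
python3 -m creep '[[0,0,0,0,0,-0.0561],[0,0,0,0,0,-0.0561],[0,0,0,0,0,-0.0561],[0,0,0,0,0,-0.0561],[0,0,0,0,0,-0.0561],[0,0,0,0,0,-0.0561],[0,0,0,0,0,-0.0561],[0,0,0,0,0,-0.0561],[0,0,0,0,0,-0.0561],[0,0,0,0,0,-0.0561],[0,0,0,0,0,-0.0561],[0,0,0,0,0,-0.0561],[0,0,0,0,0,-0.0561],[0,0,0,0,0,-0.0561],[0,0,0,0,0,0],[0,0,0,0,0,0],[0,0,0,0,0,0]]'
python3 -m creep '[[0.0073,0.04,0,0,0,0],[0.0073,0.08,0,0,0,0],[0.0073,0.08,0,0,0,0],[0.0073,0.08,0,0,0,0],[0.0073,0.08,0,0,0,0],[0.0073,0.08,0,0,0,0],[0.0073,0.08,0,0,0,0],[0.0073,0.08,0,0,0,0],[0.0073,0.08,0,0,0,0],[0,0.04,0,0,0,0],[0,0,0,0,0,0],[0,0,0,0,0,0],[0,0,0,0,0,0],[0,0,0,0,0,0]]'
python3 -c "
from h import *
plan(.476,.2665,.041,.033+np.pi,grip=True)
c=cam('top'); crop(c,205,180,110,80,7,'t3.png'); cv2.imwrite('pics/t3f.png',c[0][:,:,::-1])
"
```

```text
clock: 7.38
position: [0.5121, -0.0209, 0.2926]
ee_rot: [0.045, -3.14, -0.0]
force: [-0.2, -1.0, -1.2]
width: 0.175
gripper_force: 25.0
clock: 8.55
position: [0.4772, 0.2648, 0.2929]
ee_rot: [0.047, -3.141, 0.002]
force: [0.1, -0.2, -0.7]
width: 0.175
gripper_force: 25.0
t8.6 turn [-0.0005 -0.0001 -0.0016] rows 0.0 shift [0.0028 0.0045 0.6767] rows 6.5 pos [0.4772 0.2648 0.2929] w0.175 q [ 0.06  0.4  -0.92  1.61  0.33  1.29  0.69] F [ 0.1 -0.2 -0.7]
```

View pics/t3.png

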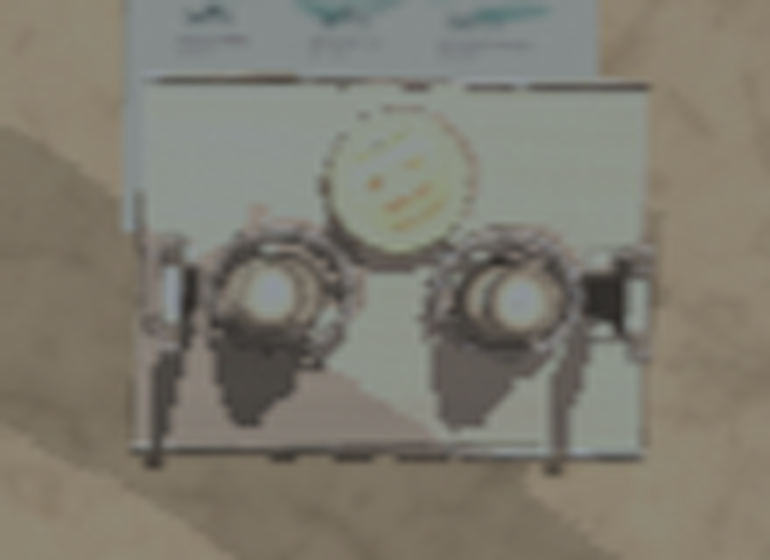

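The cap tops are at crop (269,295) on the left and (523,301) on the right. The jar is untouched at (400,180). I'll lower the bar into the tray.

```bash
python3 -c "
from h import *
c=cam('top')
T=lambda x,y,z:ray(c,(x+.5)/7-.5+205,(y+.5)/7-.5+180,z)
print('L',T(269,295,.167),'R',T(523,301,.167),'jar',T(400,180,.042), 'hoops',T(283,296,.05),T(505,298,.05),'forks',T(170,292,.187),T(638,300,.187))
print('drop',ray(c,201,149,.05),'beak',ray(c,274,148,.069))
"
python3 -m creep '[[0.003,0.0045,0.03,0,0,0],[0,0,0.06,0,0,0],[0,0,0.08,0,0,0],[0,0,0.08,0,0,0],[0,0,0.08,0,0,0],[0,0,0.08,0,0,0],[0,0,0.08,0,0,0],[0,0,0.06,0,0,0],[0,0,0.04,0,0,0],[0,0,0.03,0,0,0],[0,0,0.02,0,0,0],[0,0,0.02,0,0,0],[0,0,0.01,0,0,0],[0,0,0.005,0,0,0],[0,0,0,0,0,0],[0,0,0,0,0,0],[0,0,0,0,0,0],[0,0,0,0,0,0]]'
python3 -c "
from h import *
plan(.476,.2665,.041,.033+np.pi,grip=True)"
```

```text
L [0.51825421 0.03202111 0.167     ] R [ 0.51310549 -0.06379086  0.167     ] jar [ 0.56347727 -0.02300022  0.042     ] hoops [0.515705   0.02825082 0.05      ] [ 0.51202969 -0.0656484   0.05      ] forks [0.52079184 0.06814201 0.187     ] [ 0.51262775 -0.10480967  0.187     ]
drop [0.73677341 0.15363062 0.05      ] beak [ 0.73049776 -0.06350455  0.069     ]
clock: 10.15
position: [0.4758, 0.2681, 0.0236]
ee_rot: [-0.051, 3.14, 0.001]
force: [0.3, 0.7, -1.1]
width: 0.172
gripper_force: 25.0
t10.2 turn [ 0.0002  0.0004 -0.0003] rows 0.0 shift [-0.0003 -0.004   0.0036] rows 0.1 pos [0.4758 0.2681 0.0236] w0.172 q [-0.1   0.68 -0.72  1.92  0.64  0.78  0.41] F [ 0.3  0.7 -1.1]
```

```bash
python3 -m creep '[[0,0,0.003,0,0,0],[0,0,0.003,0,0,0],[0,0,0.002,0,0,0],[0,0,0,0,0,0],[0,0,0,0,0,0]]'
python3 -m creep '[[0,0,0,0,0,0],[0,0,0,0,0,0],[0,0,0,0,0,0],[0,0,0,0,0,0],[0,0,0,0,0,0]]' 0.1
```

```text
clock: 10.57
position: [0.4758, 0.2684, 0.0209]
ee_rot: [-0.051, 3.14, 0.0]
force: [-2.5, -2.0, 11.7]
width: 0.169
gripper_force: 25.0
clock: 10.98
position: [0.4755, 0.2678, 0.0198]
ee_rot: [0.051, -3.141, 0.0]
force: [0.5, -0.0, 0.6]
width: 0.438
gripper_force: 0.0
```

```bash
python3 -m creep '[[0,0,-0.03,0,0,0],[0,0,-0.08,0,0,0],[0,0,-0.1,0,0,0],[0,0,-0.1,0,0,0],[0,0,-0.1,0,0,0],[0,0,-0.1,0,0,0],[0,0,-0.1,0,0,0],[0,0,-0.08,0,0,0],[0,0,0,0,0,0]]' -1
python3 -m creep '[[0,0,0,0,0,0.0561],[0,0,0,0,0,0.0561],[0,0,0,0,0,0.0561],[0,0,0,0,0,0.0561],[0,0,0,0,0,0.0561],[0,0,0,0,0,0.0561],[0,0,0,0,0,0.0561],[0,0,0,0,0,0.0561],[0,0,0,0,0,0.0561],[0,0,0,0,0,0.0561],[0,0,0,0,0,0.0561],[0,0,0,0,0,0.0561],[0,0,0,0,0,0.0561],[0,0,0,0,0,0.0561],[0,0,0,0,0,0],[0,0,0,0,0,0]]'
python3 -c "
from h import *
plan(.5175,.032,.28,1.525)
c=cam('top'); crop(c,105,185,90,100,6,'tr.png')"
```

```text
clock: 11.73
position: [0.4766, 0.2706, 0.3036]
ee_rot: [-0.052, 3.133, 0.008]
force: [-0.1, 0.6, -0.4]
width: 0.993
gripper_force: 0.0
clock: 13.07
position: [0.4751, 0.2681, 0.2965]
ee_rot: [2.263, 2.18, 0.0]
force: [0.1, -0.0, 1.3]
width: 1.003
gripper_force: 0.0
t13.1 turn [ 0.0001 -0.0001  0.004 ] rows 0.1 shift [-0.5848  0.1329  0.0412] rows 5.8 pos [0.4751 0.2681 0.2965] w1.003 q [-0.17  0.31 -0.58  1.63  0.18  1.25 -0.82] F [ 0.1 -0.   1.3]
```

View pics/tr.png

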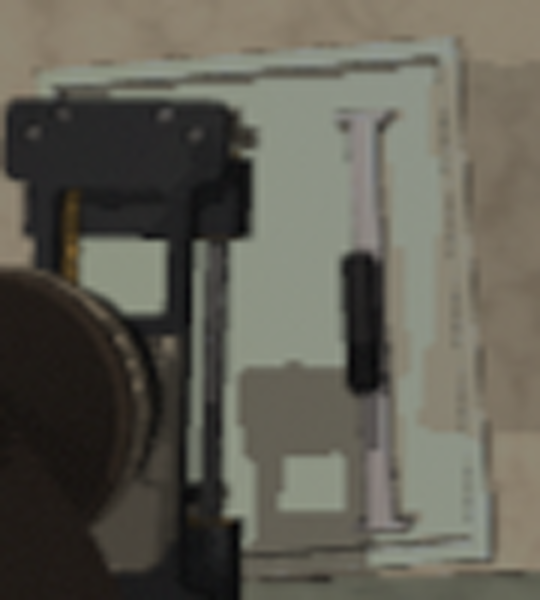

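The bar lies flat in the tray, from crop (365,115) to (388,525). Next is the left bottle.

```bash
python3 -m creep '[[-0.0731,0.0166,0.005,0,0,0.004],[-0.0731,0.0166,0.005,0,0,0],[-0.0731,0.0166,0.005,0,0,0],[-0.0731,0.0166,0.005,0,0,0],[-0.0731,0.0166,0.005,0,0,0],[-0.0731,0.0166,0.005,0,0,0],[-0.0731,0.0166,0.005,0,0,0],[-0.0731,0.0166,0.005,0,0,0],[0,0,0,0,0,0],[0,0,0,0,0,0],[0,0,0,0,0,0]]' -1
python3 -c "
from h import *
plan(.5175,.032,.1505,1.525,grip=True)
s=cam('side'); crop(s,250,90,100,170,3.5,'s4.png')"
```

```text
clock: 14.03
position: [0.5169, 0.0324, 0.28]
ee_rot: [-2.273, -2.167, -0.001]
force: [0.6, 0.6, -0.3]
width: 0.996
gripper_force: 0.0
t14.0 turn [-0.0001 -0.0003 -0.0009] rows 0.0 shift [-0.0008  0.0015  0.3709] rows 3.6 pos [0.5169 0.0324 0.28  ] w0.996 q [ 0.21  0.26 -0.47  1.72  0.13  1.19 -0.34] F [ 0.6  0.6 -0.3]
```

View pics/s4.png

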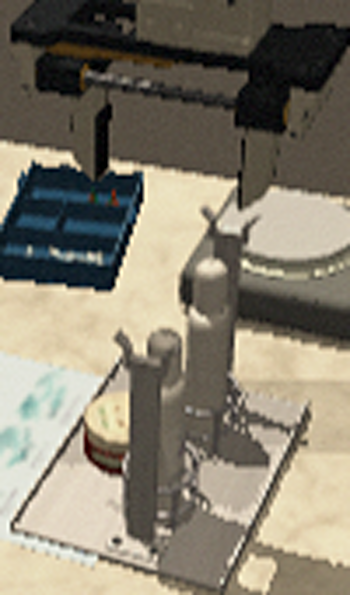

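The fingers are above and astride the left cap, crop (165,345). The right cap is at (212,280) and the forks are clear of the fingers. I'll descend and grip.

```bash
python3 -m creep '[[0,0.0015,0.05,0,0,0],[0,0,0.07,0,0,0],[0,0,0.07,0,0,0],[0,0,0.06,0,0,0],[0,0,0.05,0,0,0],[0,0,0.04,0,0,0],[0,0,0.03,0,0,0],[0,0,0,0,0,0],[0,0,0,0,0,0],[0,0,0,0,0,0]]' -1
python3 -m creep '[[0,0,0,0,0,0],[0,0,0,0,0,0],[0,0,0,0,0,0],[0,0,0,0,0,0],[0,0,0,0,0,0],[0,0,0,0,0,0],[0,0,0,0,0,0],[0,0,0,0,0,0],[0,0,0,0,0,0],[0,0,0,0,0,0],[0,0,0,0,0,0],[0,0,0,0,0,0],[0,0,0,0,0,0],[0,0,0,0,0,0]]' 1 20
python3 -m creep '[[0,0,-0.02,0,0,0],[0,0,-0.04,0,0,0],[0,0,-0.06,0,0,0],[0,0,-0.07,0,0,0],[0,0,-0.07,0,0,0],[0,0,-0.07,0,0,0],[0,0,-0.07,0,0,0],[0,0,-0.06,0,0,0],[0,0,-0.04,0,0,0],[0,0,-0.02,0,0,0],[0,0,0,0,0,0],[0,0,0,0,0,0],[0,0,0,0,0,0]]'
python3 -c "
from h import *
plan(.533,.353,.34,1.525)
s=cam('side'); crop(s,220,10,180,250,2.4,'s5.png')"
```

```text
clock: 14.92
position: [0.5182, 0.0327, 0.1328]
ee_rot: [2.274, 2.167, 0.002]
force: [0.2, -0.2, 0.7]
width: 1.003
gripper_force: 0.0
clock: 16.08
position: [0.5176, 0.0316, 0.1319]
ee_rot: [-2.276, -2.165, 0.0]
force: [-1.0, -0.6, -0.4]
width: 0.261
gripper_force: 20.0
clock: 17.17
position: [0.5171, 0.0314, 0.3386]
ee_rot: [-2.275, -2.164, 0.003]
force: [0.6, -0.5, -0.8]
width: 0.261
gripper_force: 20.0
t17.2 turn [-0.001   0.0002 -0.002 ] rows 0.0 shift [ 0.8049  0.003  -0.0035] rows 7.7 pos [0.5171 0.0314 0.3386] w0.261 q [ 0.22  0.23 -0.47  1.62  0.11  1.33 -0.32] F [ 0.6 -0.5 -0.8]
```

View pics/s5.png

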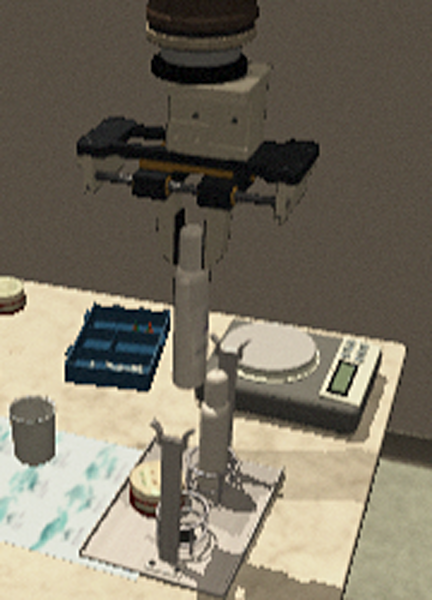

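The bottle hangs upright at crop (190,310), clear of the forks. I'll carry it to the tray.

```bash
python3 -m creep '[[0.03,0.003,0,0,0,0],[0.05,0,0,0,0,0],[0.07,0,0,0,0,0],[0.08,0,0,0,0,0],[0.08,0,0,0,0,0],[0.08,0,0,0,0,0],[0.08,0,0,0,0,0],[0.08,0,0,0,0,0],[0.08,0,0,0,0,0],[0.07,0,0,0,0,0],[0.05,0,0,0,0,0],[0.035,0,0,0,0,0],[0.02,0,0,0,0,0],[0,0,0,0,0,0],[0,0,0,0,0,0],[0,0,0,0,0,0]]'
python3 -m creep '[[0,0,0.04,0,0,0],[0,0,0.07,0,0,0],[0,0,0.08,0,0,0],[0,0,0.08,0,0,0],[0,0,0.08,0,0,0],[0,0,0.06,0,0,0],[0,0,0.04,0,0,0],[0,0,0.03,0,0,0],[0,0,0.02,0,0,0],[0,0,0.01,0,0,0],[0,0,0.005,0,0,0],[0,0,0,0,0,0],[0,0,0,0,0,0],[0,0,0,0,0,0]]'
```

```text
clock: 18.55
position: [0.5356, 0.3515, 0.3399]
ee_rot: [2.278, 2.162, -0.001]
force: [-0.1, -1.0, -1.0]
width: 0.264
gripper_force: 20.0
clock: 19.72
position: [0.5354, 0.3536, 0.1349]
ee_rot: [2.276, 2.165, 0.002]
force: [0.1, -0.4, -1.2]
width: 0.259
gripper_force: 20.0
```

```bash
python3 -m creep '[[0,0,0.008,0,0,0],[0,0,0.006,0,0,0],[0,0,0.003,0,0,0],[0,0,0.003,0,0,0],[0,0,0,0,0,0],[0,0,0,0,0,0],[0,0,0,0,0,0]]'
python3 -m creep '[[0,0,0,0,0,0]]'
```

```text
clock: 20.3
position: [0.5353, 0.3538, 0.1269]
ee_rot: [2.276, 2.165, 0.003]
force: [-1.9, -1.8, 6.0]
width: 0.259
gripper_force: 20.0
clock: 20.38
position: [0.5353, 0.3538, 0.1269]
ee_rot: [2.276, 2.165, 0.002]
force: [-0.7, -1.0, 6.4]
width: 0.262
gripper_force: 20.0
```

```bash
python3 -m creep '[[0,0,0,0,0,0],[0,0,0,0,0,0],[0,0,0,0,0,0],[0,0,0,0,0,0],[0,0,0,0,0,0],[0,0,-0.03,0,0,0],[0,0,-0.06,0,0,0],[0,0,-0.09,0,0,0],[0,0,-0.09,0,0,0],[0,0,-0.09,0,0,0],[0,0,-0.04,0,0,0],[0,0,0,0,0,0],[0,0,0,0,0,0],[0,0,0,0,0,0]]' -1
python3 -c "
from h import *
plan(.5128,-.0640,.283,1.525)"
```

```text
clock: 21.55
position: [0.5347, 0.3528, 0.2854]
ee_rot: [2.276, 2.165, -0.002]
force: [-0.5, 0.2, -0.0]
width: 1.0
gripper_force: 0.0
t21.6 turn [-0.0003  0.0004 -0.002 ] rows 0.0 shift [-1.0434 -0.0069  0.0061] rows 10.0 pos [0.5347 0.3528 0.2854] w1.000 q [-0.31  0.48 -0.55  1.41  0.26  1.32 -0.93] F [-0.5  0.2 -0. ]
```

```bash
python3 -m creep '[[-0.08,-0.001,0.006,0,0,-0.002],[-0.08,-0.001,0,0,0,0],[-0.08,-0.001,0,0,0,0],[-0.08,-0.001,0,0,0,0],[-0.08,-0.001,0,0,0,0],[-0.08,-0.001,0,0,0,0],[-0.08,-0.001,0,0,0,0],[-0.08,0,0,0,0,0],[-0.08,0,0,0,0,0],[-0.08,0,0,0,0,0],[-0.08,0,0,0,0,0],[-0.08,0,0,0,0,0],[-0.08,0,0,0,0,0],[0,0,0,0,0,0],[0,0,0,0,0,0],[0,0,0,0,0,0]]'
python3 -c "
from h import *
plan(.5128,-.0640,.1505,1.525,grip=True)
c=cam('top'); crop(c,95,185,120,100,6,'t6.png')"
```

```text
clock: 22.88
position: [0.5124, -0.0619, 0.2826]
ee_rot: [-2.271, -2.169, 0.001]
force: [-0.4, -0.4, -0.1]
width: 0.998
gripper_force: 0.0
t22.9 turn [-0.0009 -0.0003 -0.0001] rows 0.0 shift [-0.0053  0.0012  0.3772] rows 3.6 pos [ 0.5124 -0.0619  0.2826] w0.998 q [ 0.39  0.25 -0.46  1.72  0.12  1.2  -0.15] F [-0.4 -0.4 -0.1]
```

View pics/t6.png

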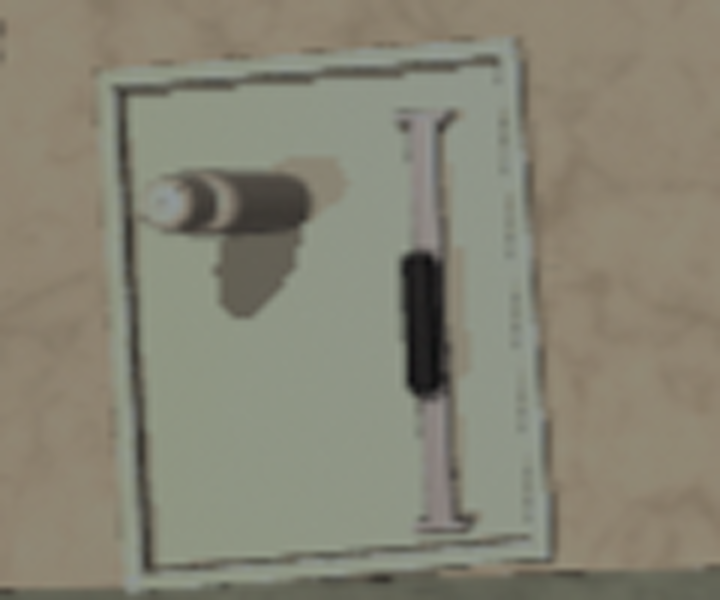

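The left bottle stands in the tray, with its cap at crop (163,200) and base near (283,200). That offset matches perspective alone. Now the right bottle.

```bash
python3 -m creep '[[-0.004,0.001,0.05,0,0,0],[0,0,0.07,0,0,0],[0,0,0.07,0,0,0],[0,0,0.06,0,0,0],[0,0,0.05,0,0,0],[0,0,0.04,0,0,0],[0,0,0.036,0,0,0],[0,0,0,0,0,0],[0,0,0,0,0,0],[0,0,0,0,0,0]]' -1
python3 -m creep '[[0,0,0,0,0,0],[0,0,0,0,0,0],[0,0,0,0,0,0],[0,0,0,0,0,0],[0,0,0,0,0,0],[0,0,0,0,0,0],[0,0,0,0,0,0],[0,0,0,0,0,0],[0,0,0,0,0,0],[0,0,0,0,0,0],[0,0,0,0,0,0],[0,0,0,0,0,0],[0,0,0,0,0,0],[0,0,0,0,0,0]]' 1 20
python3 -m creep '[[0,0,-0.02,0,0,0],[0,0,-0.04,0,0,0],[0,0,-0.06,0,0,0],[0,0,-0.07,0,0,0],[0,0,-0.07,0,0,0],[0,0,-0.07,0,0,0],[0,0,-0.07,0,0,0],[0,0,-0.06,0,0,0],[0,0,-0.04,0,0,0],[0,0,-0.02,0,0,0],[0,0,0,0,0,0],[0,0,0,0,0,0],[0,0,0,0,0,0]]'
python3 -c "
from h import *
plan(.415,.3495,.34,1.525)
s=cam('side')"
```

```text
clock: 23.77
position: [0.5138, -0.0629, 0.1339]
ee_rot: [2.27, 2.171, 0.001]
force: [0.5, 0.9, 1.1]
width: 0.998
gripper_force: 0.0
clock: 24.93
position: [0.5133, -0.0639, 0.1331]
ee_rot: [-2.272, -2.17, 0.0]
force: [0.4, 1.2, -0.8]
width: 0.261
gripper_force: 20.0
clock: 26.02
position: [0.5127, -0.0639, 0.3398]
ee_rot: [-2.271, -2.169, 0.002]
force: [0.6, 0.1, -1.1]
width: 0.257
gripper_force: 20.0
t26.0 turn [-0.001  0.     0.   ] rows 0.0 shift [ 1.0213e+00 -2.9120e-01 -5.0000e-04] rows 10.2 pos [ 0.5127 -0.0639  0.3398] w0.257 q [ 0.39  0.22 -0.46  1.62  0.1   1.33 -0.13] F [ 0.6  0.1 -1.1]
```

```bash
python3 -m creep '[[0.0365,-0.0104,0,0,0,0],[0.073,-0.0208,0,0,0,0],[0.073,-0.0208,0,0,0,0],[0.073,-0.0208,0,0,0,0],[0.073,-0.0208,0,0,0,0],[0.073,-0.0208,0,0,0,0],[0.073,-0.0208,0,0,0,0],[0.073,-0.0208,0,0,0,0],[0.073,-0.0208,0,0,0,0],[0.073,-0.0208,0,0,0,0],[0.073,-0.0208,0,0,0,0],[0.073,-0.0208,0,0,0,0],[0.073,-0.0208,0,0,0,0],[0.073,-0.0208,0,0,0,0],[0.0365,-0.0104,0,0,0,0],[0,0,0,0,0,0],[0,0,0,0,0,0],[0,0,0,0,0,0]]'
python3 -m creep '[[0,0,0.04,0,0,0],[0,0,0.07,0,0,0],[0,0,0.08,0,0,0],[0,0,0.08,0,0,0],[0,0,0.08,0,0,0],[0,0,0.06,0,0,0],[0,0,0.04,0,0,0],[0,0,0.03,0,0,0],[0,0,0.02,0,0,0],[0,0,0.012,0,0,0],[0,0,0.006,0,0,0],[0,0,0,0,0,0],[0,0,0,0,0,0],[0,0,0,0,0,0]]'
python3 -m creep '[[0,0,0,0,0,0]]'
```

```text
clock: 27.57
position: [0.416, 0.3487, 0.3402]
ee_rot: [2.272, 2.169, -0.003]
force: [0.5, -0.4, -1.5]
width: 0.262
gripper_force: 20.0
clock: 28.73
position: [0.4161, 0.3503, 0.1348]
ee_rot: [2.272, 2.17, 0.002]
force: [0.4, -1.0, -0.3]
width: 0.26
gripper_force: 20.0
clock: 28.82
position: [0.416, 0.3502, 0.1346]
ee_rot: [2.272, 2.17, 0.002]
force: [-0.8, 0.4, -1.1]
width: 0.258
gripper_force: 20.0
```

```bash
python3 -m creep '[[0,0,0.006,0,0,0],[0,0,0.005,0,0,0],[0,0,0.003,0,0,0],[0,0,0.002,0,0,0],[0,0,0.002,0,0,0],[0,0,0,0,0,0],[0,0,0,0,0,0],[0,0,0,0,0,0]]'

```

```text
clock: 29.48
position: [0.4161, 0.3509, 0.1279]
ee_rot: [-2.271, -2.17, -0.003]
force: [-2.3, -1.6, 11.0]
width: 0.263
gripper_force: 20.1
```

```bash
python3 -m creep '[[0,0,0,0,0,0],[0,0,0,0,0,0],[0,0,0,0,0,0],[0,0,0,0,0,0],[0,0,0,0,0,0],[0,0,-0.03,0,0,0],[0,0,-0.06,0,0,0],[0,0,-0.09,0,0,0],[0,0,-0.09,0,0,0],[0,0,-0.09,0,0,0],[0,0,-0.05,0,0,0],[0,0,0,0,0,0],[0,0,0,0,0,0]]' -1
python3 -c "
from h import *
plan(.5634,-.0230,.2,np.pi-.045,.35,grip=True)
c=cam('top')
f=cv2.cvtColor(c[0],cv2.COLOR_RGB2GRAY); print(cv2.HoughCircles(cv2.resize(f[190:225,245:280],None,fx=4,fy=4,interpolation=cv2.INTER_CUBIC),cv2.HOUGH_GRADIENT,1,80,param1=60,param2=12,minRadius=36,maxRadius=50))
s=cam('side'); crop(s,180,150,200,234,2.5,'s7.png')
"
```

```text
clock: 30.57
position: [0.416, 0.3504, 0.2926]
ee_rot: [2.272, 2.17, 0.005]
force: [-0.1, -0.2, 0.2]
width: 1.001
gripper_force: 0.0
t30.6 turn [ 0.1328  0.1312 -0.7418] rows 12.8 shift [-0.4647 -0.916   0.1237] rows 9.9 pos [0.416  0.3504 0.2926] w1.001 q [-0.27  0.34 -0.7   1.63  0.23  1.25 -1.06] F [-0.1 -0.2  0.2]
[[[67.5 58.5 43.8]]]
```

View pics/s7.png

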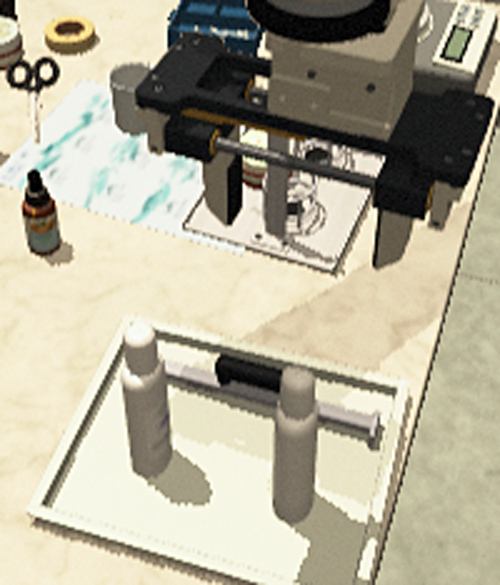

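Both bottles stand in the tray with caps at crop (142,340) and (297,390), the rear one labelled, and the bar lies behind them. Now I'll turn and tilt for the jar.

```bash
python3 -m creep '[[0,0,0,0.0095,0.0094,-0.053],[0,0,0,0.0095,0.0094,-0.053],[0,0,0,0.0095,0.0094,-0.053],[0,0,0,0.0095,0.0094,-0.053],[0,0,0,0.0095,0.0094,-0.053],[0,0,0,0.0095,0.0094,-0.053],[0,0,0,0.0095,0.0094,-0.053],[0,0,0,0.0095,0.0094,-0.053],[0,0,0,0.0095,0.0094,-0.053],[0,0,0,0.0095,0.0094,-0.053],[0,0,0,0.0095,0.0094,-0.053],[0,0,0,0.0095,0.0094,-0.053],[0,0,0,0.0095,0.0094,-0.053],[0,0,0,0.0095,0.0094,-0.053],[0,0,0,0,0,0],[0,0,0,0,0,0],[0,0,0,0,0,0]]'
python3 -c "
from h import *
plan(.5637,-.0225,.3,np.pi-.045,.35,grip=True)"
```

```text
clock: 32.08
position: [0.4153, 0.3498, 0.2902]
ee_rot: [-0.067, -2.787, -0.008]
force: [0.2, 0.1, -0.2]
width: 1.003
gripper_force: 0.0
t32.1 turn [-0.0009 -0.0017 -0.0016] rows 0.0 shift [-0.379  -0.9131 -0.1175] rows 9.6 pos [0.4153 0.3498 0.2902] w1.003 q [-0.03  0.66 -1.07  1.41  0.25  1.57  0.44] F [ 0.2  0.1 -0.2]
```

```bash
python3 -m creep '[[-0.0316,-0.0761,-0.0098,0,0,0],[-0.0316,-0.0761,-0.0098,0,0,0],[-0.0316,-0.0761,-0.0098,0,0,0],[-0.0316,-0.0761,-0.0098,0,0,0],[-0.0316,-0.0761,-0.0098,0,0,0],[-0.0316,-0.0761,-0.0098,0,0,0],[-0.0316,-0.0761,-0.0098,0,0,0],[-0.0316,-0.0761,-0.0098,0,0,0],[-0.0316,-0.0761,-0.0098,0,0,0],[-0.0316,-0.0761,-0.0098,0,0,0],[-0.0316,-0.0761,-0.0098,0,0,0],[-0.0316,-0.0761,-0.0098,0,0,0],[0,0,0,0,0,0],[0,0,0,0,0,0],[0,0,0,0,0,0]]'
python3 -c "
from h import *
plan(.5637,-.0225,.12,np.pi-.045,.35,grip=True)
plan(.5637,-.0225,.031,np.pi-.045,.35,grip=True)"
```

```text
clock: 33.33
position: [0.5575, -0.0215, 0.2833]
ee_rot: [-0.064, -2.788, -0.009]
force: [-0.8, -0.2, -0.4]
width: 0.996
gripper_force: 0.0
t33.3 turn [-0.0007 -0.0012 -0.0006] rows 0.0 shift [-0.1547 -0.0017  0.4251] rows 4.3 pos [ 0.5575 -0.0215  0.2833] w0.996 q [ 0.51  0.72 -1.03  1.3   0.43  1.76  1.04] F [-0.8 -0.2 -0.4]
t33.3 turn [-0.0007 -0.0012 -0.0006] rows 0.0 shift [-0.231  -0.0017  0.6341] rows 6.5 pos [ 0.5575 -0.0215  0.2833] w0.996 q [ 0.51  0.72 -1.03  1.3   0.43  1.76  1.04] F [-0.8 -0.2 -0.4]
```

```bash
python3 -m creep '[[-0.029,-0.002,0.08,0,0,0],[-0.029,0,0.08,0,0,0],[-0.029,0,0.08,0,0,0],[-0.029,0,0.08,0,0,0],[-0.029,0,0.08,0,0,0],[-0.029,0,0.08,0,0,0],[-0.018,0,0.05,0,0,0],[-0.018,0,0.05,0,0,0],[0,0,0,0,0,0],[0,0,0,0,0,0],[0,0,0,0,0,0]]'
python3 -c "
from h import *
plan(.5637,-.0225,.034,np.pi-.045,.35,grip=True)
s=cam('side'); crop(s,220,110,140,140,4,'s8.png')
"
```

```text
clock: 34.25
position: [0.5569, -0.022, 0.038]
ee_rot: [-0.061, -2.79, -0.009]
force: [-0.3, -0.8, 1.1]
width: 1.003
gripper_force: 0.0
t34.2 turn [-0.0007 -0.0007  0.0005] rows 0.0 shift [-0.0193 -0.0004  0.0505] rows 0.5 pos [ 0.5569 -0.022   0.038 ] w1.003 q [ 0.49  0.95 -0.93  1.55  0.6   1.36  0.95] F [-0.3 -0.8  1.1]
```

View pics/s8.png

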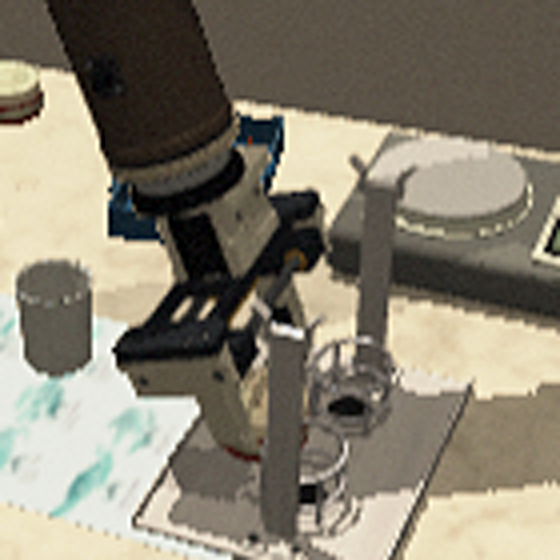

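The tilted gripper is behind and clear of the posts, with the near finger beside the jar at crop (240,400). That was my 14th and last picture, so from here I check by numbers only.

```bash
python3 -m creep '[[-0.008,0,0.021,0,0,0],[-0.008,0,0.021,0,0,0],[-0.003,0,0.008,0,0,0],[0,0,0,0,0,0],[0,0,0,0,0,0]]'
python3 -m creep '[[0,0,0,0,0,0],[0,0,0,0,0,0],[0,0,0,0,0,0],[0,0,0,0,0,0],[0,0,0,0,0,0],[0,0,0,0,0,0],[0,0,0,0,0,0],[0,0,0,0,0,0],[0,0,0,0,0,0],[0,0,0,0,0,0]]' 1 15
python3 -m creep '[[0.004,0,-0.012,0,0,0],[0.01,0,-0.03,0,0,0],[0.018,0,-0.05,0,0,0],[0.018,0,-0.05,0,0,0],[0.029,0,-0.08,0,0,0],[0.029,0,-0.08,0,0,0],[0.029,0,-0.08,0,0,0],[0.029,0,-0.08,0,0,0],[0.018,0,-0.05,0,0,0],[0,0,0,0,0,0],[0,0,0,0,0,0],[0,0,0,0,0,0]]'
python3 -c "
from h import *
plan(.5065,-.311,.3,np.pi-.045,.35,grip=True)"
```

```text
clock: 34.72
position: [0.5564, -0.0234, 0.0146]
ee_rot: [-0.063, -2.787, -0.009]
force: [-1.0, 0.3, -0.1]
width: 1.001
gripper_force: 0.0
clock: 35.55
position: [0.5567, -0.0233, 0.015]
ee_rot: [-0.062, -2.788, -0.009]
force: [0.2, -0.3, 1.2]
width: 0.68
gripper_force: 15.0
clock: 36.55
position: [0.5581, -0.0232, 0.2324]
ee_rot: [-0.062, -2.788, -0.008]
force: [0.2, 0.2, 0.2]
width: 0.677
gripper_force: 15.0
t36.5 turn [-0.0011 -0.0015 -0.0001] rows 0.0 shift [ 0.1487 -0.7245 -0.0786] rows 7.2 pos [ 0.5581 -0.0232  0.2324] w0.677 q [ 0.51  0.76 -1.02  1.37  0.46  1.67  1.03] F [0.2 0.2 0.2]
```

```bash
python3 -m creep '[[0.0053,-0.03,0.002,0,0,0],[0.0106,-0.07,0.004,0,0,0],[0.0106,-0.0725,0.004,0,0,0],[0.0106,-0.0725,0.004,0,0,0],[0.0106,-0.0725,0.004,0,0,0],[0.0106,-0.0725,0.004,0,0,0],[0.0106,-0.0725,0.004,0,0,0],[0.0106,-0.0725,0.004,0,0,0],[0.0106,-0.0725,0.004,0,0,0],[0.0106,-0.0725,0.004,0,0,0],[0.005,-0.0445,0.001,0,0,0],[0,0,0,0,0,0],[0,0,0,0,0,0],[0,0,0,0,0,0]]'
python3 -c "
from h import *
plan(.5065,-.311,.072+.0177,np.pi-.045,.35,grip=True)"
```

```text
clock: 37.72
position: [0.5, -0.3102, 0.2322]
ee_rot: [-0.061, -2.787, -0.01]
force: [0.3, -0.1, -0.8]
width: 0.681
gripper_force: 15.0
t37.7 turn [-0.0003 -0.002   0.0004] rows 0.0 shift [-0.1375 -0.0014  0.3762] rows 3.9 pos [ 0.5    -0.3102  0.2322] w0.681 q [ 0.91  0.77 -0.99  1.32  0.6   1.73  1.46] F [ 0.3 -0.1 -0.8]
```

```bash
python3 -m creep '[[-0.0146,-0.0014,0.04,0,0,0],[-0.0256,0,0.07,0,0,0],[-0.0256,0,0.07,0,0,0],[-0.0256,0,0.07,0,0,0],[-0.0183,0,0.05,0,0,0],[-0.0146,0,0.04,0,0,0],[-0.0088,0,0.024,0,0,0],[-0.0044,0,0.012,0,0,0],[0,0,0,0,0,0],[0,0,0,0,0,0],[0,0,0,0,0,0]]'
python3 -m creep '[[-0.0011,0,0.003,0,0,0],[-0.0011,0,0.003,0,0,0],[-0.0004,0,0.001,0,0,0],[0,0,0,0,0,0],[0,0,0,0,0,0]]'
```

```text
clock: 38.63
position: [0.5009, -0.3113, 0.0741]
ee_rot: [-0.063, -2.79, -0.008]
force: [0.7, -0.2, -0.1]
width: 0.676
gripper_force: 15.0
clock: 39.05
position: [0.5001, -0.3114, 0.0699]
ee_rot: [-0.063, -2.788, -0.009]
force: [1.3, 0.4, -1.5]
width: 0.677
gripper_force: 15.0
```

```bash
python3 -m creep '[[-0.0011,0,0.003,0,0,0],[0,0,0,0,0,0],[0,0,0,0,0,0],[0,0,0,0,0,0]]'
```

```text
clock: 39.38
position: [0.5002, -0.3114, 0.069]
ee_rot: [-0.063, -2.788, -0.008]
force: [0.2, -0.4, 5.9]
width: 0.679
gripper_force: 15.0
```

Contact at the expected height (5.9 N). I'll release, retreat and measure the jar.

```bash
python3 -m creep '[[0,0,0,0,0,0],[0,0,0,0,0,0],[0,0,0,0,0,0],[0,0,0,0,0,0],[0,0,0,0,0,0],[0,0,0,0,0,0],[0.007,0,-0.02,0,0,0],[0.015,0,-0.04,0,0,0],[0.029,0,-0.08,0,0,0],[0.029,0,-0.08,0,0,0],[0.029,0,-0.08,0,0,0],[0.029,0,-0.08,0,0,0],[0.029,0,-0.08,0,0,0],[0.029,0,-0.08,0,0,0],[0,0,0,0,0,0],[0,0,0,0,0,0]]' -1
python3 -c "
from h import *
plan(.5353,.3538,.285,1.525)
plan(.44,.1,.285,1.525)"
```

```text
clock: 40.72
position: [0.5022, -0.3103, 0.3021]
ee_rot: [-0.062, -2.793, -0.007]
force: [0.1, -0.6, -0.9]
width: 0.999
gripper_force: 0.0
t40.7 turn [-0.1316 -0.1291  0.7423] rows 12.8 shift [1.6623 0.0066 0.0427] rows 16.0 pos [ 0.5022 -0.3103  0.3021] w0.999 q [ 0.89  0.72 -1.    1.22  0.57  1.84  1.5 ] F [ 0.1 -0.6 -0.9]
t40.7 turn [-0.1316 -0.1291  0.7423] rows 12.8 shift [ 1.0176 -0.2024  0.0427] rows 10.0 pos [ 0.5022 -0.3103  0.3021] w0.999 q [ 0.89  0.72 -1.    1.22  0.57  1.84  1.5 ] F [ 0.1 -0.6 -0.9]
```

```bash
python3 -m creep '[[0,0,0,-0.0094,-0.0092,0.053],[0,0,0,-0.0094,-0.0092,0.053],[0,0,0,-0.0094,-0.0092,0.053],[0,0,0,-0.0094,-0.0092,0.053],[0,0,0,-0.0094,-0.0092,0.053],[0,0,0,-0.0094,-0.0092,0.053],[0,0,0,-0.0094,-0.0092,0.053],[0,0,0,-0.0094,-0.0092,0.053],[0,0,0,-0.0094,-0.0092,0.053],[0,0,0,-0.0094,-0.0092,0.053],[0,0,0,-0.0094,-0.0092,0.053],[0,0,0,-0.0094,-0.0092,0.053],[0,0,0,-0.0094,-0.0092,0.053],[0,0,0,-0.0094,-0.0092,0.053],[0,0,0,0,0,0],[0,0,0,0,0,0]]'
python3 -m creep '[[0.0923,0.0004,0.0024,0,0,0],[0.0923,0.0004,0.0024,0,0,0],[0.0923,0.0004,0.0024,0,0,0],[0.0923,0.0004,0.0024,0,0,0],[0.0923,0.0004,0.0024,0,0,0],[0.0923,0.0004,0.0024,0,0,0],[0.0923,0.0004,0.0024,0,0,0],[0.0923,0.0004,0.0024,0,0,0],[0.0923,0.0004,0.0024,0,0,0],[0.0923,0.0004,0.0024,0,0,0],[0.0923,0.0004,0.0024,0,0,0],[0.0923,0.0004,0.0024,0,0,0],[0.0923,0.0004,0.0024,0,0,0],[0.0923,0.0004,0.0024,0,0,0],[0.0923,0.0004,0.0024,0,0,0],[0.0923,0.0004,0.0024,0,0,0],[0.0923,0.0004,0.0024,0,0,0],[0.0923,0.0004,0.0024,0,0,0],[0,0,0,0,0,0],[0,0,0,0,0,0]]'
python3 -c "
from h import *
plan(.5353,.3538,.1269,1.525)
c=cam('top'); f=c[0]
g=cv2.resize(cv2.cvtColor(f,cv2.COLOR_RGB2GRAY)[190:255,325:395],None,fx=4,fy=4,interpolation=cv2.INTER_CUBIC)
h=cv2.HoughCircles(g,cv2.HOUGH_GRADIENT,1,80,param1=60,param2=12,minRadius=38,maxRadius=52); print(h)
hsv=cv2.cvtColor(f,cv2.COLOR_RGB2HSV)[195:250,330:390]; a=hsv.astype(int)
m=((a[...,0]>20)&(a[...,0]<50)&(a[...,2]>100)).astype(np.uint8); n,L,st,ce=cv2.connectedComponentsWithStats(m); k=1+np.argmax(st[1:,4]); print(st[k],ce[k])
u,v=ce[k]+[330,195]; print('jar mask',ray(c,u,v,.096))
if h is not None: print('jar',ray(c,325+(h[0,0,0]+.5)/4-.5,190+(h[0,0,1]+.5)/4-.5,.096))
"
```

```text
clock: 42.05
position: [0.5007, -0.3106, 0.2985]
ee_rot: [-2.263, -2.17, 0.005]
force: [-0.1, -0.0, -0.1]
width: 1.001
gripper_force: 0.0
clock: 43.72
position: [0.5329, 0.3556, 0.2813]
ee_rot: [-2.257, -2.174, 0.007]
force: [-0.0, -0.1, 0.0]
width: 1.004
gripper_force: 0.0
t43.7 turn [-0.0041 -0.0011  0.0039] rows 0.1 shift [-0.0041  0.0061  0.3861] rows 3.7 pos [0.5329 0.3556 0.2813] w1.004 q [-0.16  0.56 -0.83  1.39  0.4   1.37 -1.04] F [-0.  -0.1  0. ]
[[[154.5 128.5  41.9]]]
[ 24  16  22  23 378] [34.46031746 26.95502646]
jar mask [ 0.50596209 -0.31257343  0.096     ]
jar [ 0.50664869 -0.30913451  0.096     ]
```

The jar is on the pan centre within a few millimetres. I'll pick up bottle L, correcting the slight turn.

```bash
python3 -m creep '[[0,0,0,-0.004,-0.001,0.004],[-0.004,0.006,0.05,0,0,0],[0,0,0.08,0,0,0],[0,0,0.08,0,0,0],[0,0,0.07,0,0,0],[0,0,0.05,0,0,0],[0,0,0.035,0,0,0],[0,0,0.021,0,0,0],[0,0,0,0,0,0],[0,0,0,0,0,0],[0,0,0,0,0,0]]' -1
python3 -m creep '[[0,0,0,0,0,0],[0,0,0,0,0,0],[0,0,0,0,0,0],[0,0,0,0,0,0],[0,0,0,0,0,0],[0,0,0,0,0,0],[0,0,0,0,0,0],[0,0,0,0,0,0],[0,0,0,0,0,0],[0,0,0,0,0,0],[0,0,0,0,0,0],[0,0,0,0,0,0],[0,0,0,0,0,0],[0,0,0,0,0,0]]' 1 20
python3 -m creep '[[0,0,-0.02,0,0,0],[0,0,-0.04,0,0,0],[0,0,-0.06,0,0,0],[0,0,-0.07,0,0,0],[0,0,-0.07,0,0,0],[0,0,-0.07,0,0,0],[0,0,-0.07,0,0,0],[0,0,-0.06,0,0,0],[0,0,-0.04,0,0,0],[0,0,-0.03,0,0,0],[0,0,0,0,0,0],[0,0,0,0,0,0],[0,0,0,0,0,0]]'
python3 -c "
from h import *
plan(.5174,.0316,.34,1.522)"
```

```text
clock: 44.68
position: [0.5378, 0.3515, 0.1295]
ee_rot: [2.279, 2.159, 0.006]
force: [0.0, 0.1, -0.1]
width: 1.001
gripper_force: 0.0
clock: 45.85
position: [0.5371, 0.3509, 0.1279]
ee_rot: [2.279, 2.159, 0.003]
force: [0.5, -0.4, 0.4]
width: 0.262
gripper_force: 19.8
clock: 46.93
position: [0.5362, 0.3505, 0.3386]
ee_rot: [2.279, 2.159, -0.0]
force: [0.8, -0.1, -1.0]
width: 0.263
gripper_force: 19.8
t46.9 turn [ 0.0007  0.0008 -0.0024] rows 0.0 shift [-0.7987 -0.0081 -0.0036] rows 7.7 pos [0.5362 0.3505 0.3386] w0.263 q [-0.17  0.52 -0.83  1.3   0.38  1.48 -1.02] F [ 0.8 -0.1 -1. ]
```

```bash
python3 -m creep '[[-0.03,-0.008,0,0,0,-0.002],[-0.05,0,0,0,0,0],[-0.07,0,0,0,0,0],[-0.08,0,0,0,0,0],[-0.08,0,0,0,0,0],[-0.08,0,0,0,0,0],[-0.08,0,0,0,0,0],[-0.08,0,0,0,0,0],[-0.08,0,0,0,0,0],[-0.07,0,0,0,0,0],[-0.05,0,0,0,0,0],[-0.035,0,0,0,0,0],[-0.02,0,0,0,0,0],[0,0,0,0,0,0],[0,0,0,0,0,0],[0,0,0,0,0,0],[0,0,0,0,0,0],[0,0,0,0,0,0]]'
python3 -c "
from h import *
plan(.5174,.0288,.137,1.522)
def base(c,x0,y0,w,h):pass
s=cam('side');p=proj(s,[.5174,.0316,.215]);print(p)
"
```

```text
clock: 48.43
position: [0.5171, 0.0308, 0.34]
ee_rot: [2.273, 2.166, 0.003]
force: [-0.2, -0.3, -1.1]
width: 0.259
gripper_force: 19.8
t48.4 turn [ 0.0013 -0.0001  0.0004] rows 0.0 shift [-0.005   0.0009  0.5074] rows 4.9 pos [0.5171 0.0308 0.34  ] w0.259 q [ 0.5   0.29 -0.85  1.6   0.22  1.35 -0.43] F [-0.2 -0.3 -1.1]
[297.49996507 168.24097704]
```

```bash
python3 -m creep '[[-0.005,0,0.04,0,0,0],[0,0,0.07,0,0,0],[0,0,0.07,0,0,0],[0,0,0.07,0,0,0],[0,0,0.06,0,0,0],[0,0,0.05,0,0,0],[0,0,0.05,0,0,0],[0,0,0.04,0,0,0],[0,0,0.03,0,0,0],[0,0,0.02,0,0,0],[0,0,0.007,0,0,0],[0,0,0,0,0,0],[0,0,0,0,0,0],[0,0,0,0,0,0]]'
python3 -m creep '[[0,0,0.003,0,0,0],[0,0,0.003,0,0,0],[0,0,0.003,0,0,0],[0,0,0.001,0,0,0],[0,0,0,0,0,0],[0,0,0,0,0,0]]'
```

```text
clock: 49.65
position: [0.5183, 0.0278, 0.1381]
ee_rot: [2.274, 2.163, 0.005]
force: [-0.7, -0.4, -0.8]
width: 0.262
gripper_force: 19.8
clock: 50.15
position: [0.5176, 0.0275, 0.1331]
ee_rot: [2.275, 2.164, 0.003]
force: [-0.4, 0.4, -1.5]
width: 0.259
gripper_force: 19.8
```

```bash
python3 -m creep '[[0,0,0.003,0,0,0],[0,0,0.001,0,0,0],[0,0,0,0,0,0],[0,0,0,0,0,0],[0,0,0,0,0,0]]'
```

```text
clock: 50.57
position: [0.5184, 0.0279, 0.1326]
ee_rot: [2.274, 2.163, 0.005]
force: [-1.6, -0.2, 9.9]
width: 0.261
gripper_force: 20.1
```

```bash
python3 -m creep '[[0,0,0,0,0,0],[0,0,0,0,0,0],[0,0,0,0,0,0],[0,0,0,0,0,0],[0,0,0,0,0,0],[0,0,-0.03,0,0,0],[0,0,-0.06,0,0,0],[0,0,-0.09,0,0,0],[0,0,-0.09,0,0,0],[0,0,-0.09,0,0,0],[0,0,-0.04,0,0,0],[0,0,0,0,0,0],[0,0,0,0,0,0],[0,0,0,0,0,0]]' -1
python3 -c "
from h import *
plan(.416,.3508,.285,1.525)"
```

```text
clock: 51.73
position: [0.5168, 0.0274, 0.2912]
ee_rot: [2.275, 2.164, 0.002]
force: [0.0, -1.0, -0.4]
width: 1.002
gripper_force: 0.0
t51.7 turn [ 0.001   0.0003 -0.0019] rows 0.0 shift [ 0.7962 -0.2886  0.0156] rows 8.1 pos [0.5168 0.0274 0.2912] w1.002 q [ 0.5   0.32 -0.85  1.69  0.25  1.25 -0.45] F [ 0.  -1.  -0.4]
```

```bash
python3 -m creep '[[0.0796,-0.0289,0.0015,0,0,-0.002],[0.0796,-0.0289,0.0015,0,0,0],[0.0796,-0.0289,0.0015,0,0,0],[0.0796,-0.0289,0.0015,0,0,0],[0.0796,-0.0289,0.0015,0,0,0],[0.0796,-0.0289,0.0015,0,0,0],[0.0796,-0.0289,0.0015,0,0,0],[0.0796,-0.0289,0.0015,0,0,0],[0.0796,-0.0289,0.0015,0,0,0],[0.0796,-0.0289,0.0015,0,0,0],[0,0,0,0,0,0],[0,0,0,0,0,0],[0,0,0,0,0,0],[0,0,0,0,0,0]]'
python3 -c "
from h import *
plan(.416,.3508,.1279,1.525)
c=cam('top'); g=cv2.resize(cv2.cvtColor(c[0],cv2.COLOR_RGB2GRAY)[210:235,225:260],None,fx=6,fy=6,interpolation=cv2.INTER_CUBIC)
print(cv2.minMaxLoc(cv2.GaussianBlur(g,(25,25),0)))
m=cv2.minMaxLoc(cv2.GaussianBlur(g,(25,25),0))[3]; print('capL',ray(c,225+m[0]/6-.4,210+m[1]/6-.4,.167))
"
```

```text
clock: 52.9
position: [0.4171, 0.3494, 0.2844]
ee_rot: [2.271, 2.166, 0.0]
force: [-0.1, -0.6, 0.8]
width: 1.001
gripper_force: 0.0
t52.9 turn [ 0.001   0.0009 -0.0008] rows 0.0 shift [ 0.0035 -0.0028  0.3912] rows 3.8 pos [0.4171 0.3494 0.2844] w1.001 q [-0.14  0.4  -0.91  1.63  0.33  1.27 -1.15] F [-0.1 -0.6  0.8]
(54.0, 139.0, (43, 75), (16, 0))
capL [0.55142689 0.07269662 0.167     ]
```

```bash
python3 -m creep '[[0.003,-0.003,0.05,0,0,0],[0,0,0.08,0,0,0],[0,0,0.08,0,0,0],[0,0,0.07,0,0,0],[0,0,0.05,0,0,0],[0,0,0.035,0,0,0],[0,0,0.026,0,0,0],[0,0,0,0,0,0],[0,0,0,0,0,0],[0,0,0,0,0,0]]' -1
python3 -m creep '[[0,0,0,0,0,0],[0,0,0,0,0,0],[0,0,0,0,0,0],[0,0,0,0,0,0],[0,0,0,0,0,0],[0,0,0,0,0,0],[0,0,0,0,0,0],[0,0,0,0,0,0],[0,0,0,0,0,0],[0,0,0,0,0,0],[0,0,0,0,0,0],[0,0,0,0,0,0],[0,0,0,0,0,0],[0,0,0,0,0,0]]' 1 20
python3 -m creep '[[0,0,-0.02,0,0,0],[0,0,-0.04,0,0,0],[0,0,-0.06,0,0,0],[0,0,-0.07,0,0,0],[0,0,-0.07,0,0,0],[0,0,-0.07,0,0,0],[0,0,-0.07,0,0,0],[0,0,-0.06,0,0,0],[0,0,-0.04,0,0,0],[0,0,-0.03,0,0,0],[0,0,0,0,0,0],[0,0,0,0,0,0],[0,0,0,0,0,0]]'
python3 -c "
from h import *
plan(.5131,-.0639,.34,1.525)"
```

```text
clock: 53.78
position: [0.4163, 0.3524, 0.1298]
ee_rot: [2.271, 2.168, 0.005]
force: [-0.5, 0.4, -0.1]
width: 0.998
gripper_force: 0.0
clock: 54.95
position: [0.4157, 0.3521, 0.1287]
ee_rot: [2.27, 2.169, 0.003]
force: [-0.6, -0.4, -0.5]
width: 0.26
gripper_force: 20.0
clock: 56.03
position: [0.4149, 0.3518, 0.34]
ee_rot: [2.27, 2.169, 0.001]
force: [0.4, -0.3, -2.1]
width: 0.263
gripper_force: 20.0
t56.0 turn [0.001  0.0006 0.0001] rows 0.0 shift [-1.0269  0.2929 -0.    ] rows 10.3 pos [0.4149 0.3518 0.34  ] w0.263 q [-0.13  0.36 -0.93  1.54  0.3   1.39 -1.13] F [ 0.4 -0.3 -2.1]
```

```bash
python3 -m creep '[[-0.0365,0.0105,0,0,0,0],[-0.0731,0.0209,0,0,0,0],[-0.0731,0.0209,0,0,0,0],[-0.0731,0.0209,0,0,0,0],[-0.0731,0.0209,0,0,0,0],[-0.0731,0.0209,0,0,0,0],[-0.0731,0.0209,0,0,0,0],[-0.0731,0.0209,0,0,0,0],[-0.0731,0.0209,0,0,0,0],[-0.0731,0.0209,0,0,0,0],[-0.0731,0.0209,0,0,0,0],[-0.0731,0.0209,0,0,0,0],[-0.0731,0.0209,0,0,0,0],[-0.0731,0.0209,0,0,0,0],[-0.0365,0.0105,0,0,0,0],[0,0,0,0,0,0],[0,0,0,0,0,0],[0,0,0,0,0,0],[0,0,0,0,0,0]]'
python3 -c "
from h import *
plan(.5131,-.0626,.138,1.525)"
```

```text
clock: 57.62
position: [0.513, -0.0606, 0.3409]
ee_rot: [2.268, 2.172, 0.002]
force: [-0.4, -0.6, -1.2]
width: 0.259
gripper_force: 20.0
t57.6 turn [ 0.001  -0.0001  0.0011] rows 0.0 shift [-5.100e-03  4.000e-04  5.073e-01] rows 4.9 pos [ 0.513  -0.0606  0.3409] w0.259 q [ 0.64  0.27 -0.8   1.6   0.2   1.35 -0.23] F [-0.4 -0.6 -1.2]
```

```bash
python3 -m creep '[[-0.005,0,0.04,0,0,0],[0,0,0.07,0,0,0],[0,0,0.07,0,0,0],[0,0,0.07,0,0,0],[0,0,0.06,0,0,0],[0,0,0.05,0,0,0],[0,0,0.05,0,0,0],[0,0,0.04,0,0,0],[0,0,0.03,0,0,0],[0,0,0.02,0,0,0],[0,0,0.007,0,0,0],[0,0,0,0,0,0],[0,0,0,0,0,0],[0,0,0,0,0,0]]'
python3 -m creep '[[0,0,0.003,0,0,0],[0,0,0.003,0,0,0],[0,0,0.003,0,0,0],[0,0,0.002,0,0,0],[0,0,0,0,0,0],[0,0,0,0,0,0]]'
```

```text
clock: 58.78
position: [0.5145, -0.064, 0.1393]
ee_rot: [2.269, 2.168, 0.004]
force: [-0.2, 0.5, -1.1]
width: 0.259
gripper_force: 20.0
clock: 59.28
position: [0.5139, -0.0641, 0.1339]
ee_rot: [2.27, 2.169, 0.003]
force: [0.2, -0.1, -0.8]
width: 0.258
gripper_force: 20.0
```

```bash
python3 -m creep '[[0,0,0.003,0,0,0],[0,0,0.001,0,0,0],[0,0,0,0,0,0],[0,0,0,0,0,0],[0,0,0,0,0,0]]'
```

```text
clock: 59.7
position: [0.5148, -0.0639, 0.1336]
ee_rot: [2.269, 2.168, 0.004]
force: [-1.3, -0.1, 10.7]
width: 0.266
gripper_force: 20.1
```

```bash
python3 -m creep '[[0,0,0,0,0,0],[0,0,0,0,0,0],[0,0,0,0,0,0],[0,0,0,0,0,0],[0,0,0,0,0,0],[0,0,-0.03,0,0,0],[0,0,-0.06,0,0,0],[0,0,-0.09,0,0,0],[0,0,-0.09,0,0,0],[0,0,-0.09,0,0,0],[0,0,-0.04,0,0,0],[0,0,0,0,0,0],[0,0,0,0,0,0]]' -1
python3 -m creep '[[0,0,0,0,0,-0.0564],[0,0,0,0,0,-0.0564],[0,0,0,0,0,-0.0564],[0,0,0,0,0,-0.0564],[0,0,0,0,0,-0.0564],[0,0,0,0,0,-0.0564],[0,0,0,0,0,-0.0564],[0,0,0,0,0,-0.0564],[0,0,0,0,0,-0.0564],[0,0,0,0,0,-0.0564],[0,0,0,0,0,-0.0564],[0,0,0,0,0,-0.0564],[0,0,0,0,0,-0.0564],[0,0,0,0,0,-0.0564],[0,0,0,0,0,0],[0,0,0,0,0,0]]'
python3 -c "
from h import *
plan(.4757,.268,.15,np.pi+.0325)"
```

```text
clock: 60.78
position: [0.5139, -0.0638, 0.2939]
ee_rot: [2.268, 2.167, 0.005]
force: [0.4, 0.4, -0.9]
width: 0.997
gripper_force: 0.0
clock: 62.12
position: [0.5129, -0.0641, 0.2915]
ee_rot: [-0.053, 3.14, 0.001]
force: [0.2, -0.2, -0.6]
width: 1.001
gripper_force: 0.0
t62.1 turn [0.0002 0.0005 0.0007] rows 0.0 shift [0.0659 0.8328 0.3537] rows 8.7 pos [ 0.5129 -0.0641  0.2915] w1.001 q [ 0.86  0.43 -1.17  1.67  0.41  1.31  1.23] F [ 0.2 -0.2 -0.6]
```

```bash
python3 -c "
from h import *
c=cam('top'); f=c[0]; x0,y0=145,215; m=(f[y0:y0+50,x0:x0+40].max(2)<60).astype(np.uint8); n,L,st,ce=cv2.connectedComponentsWithStats(m);k=1+np.argmax(st[1:,4]);print(st[k],'grip',ray(c,x0+ce[k][0],y0+ce[k][1],.046))
"
python3 -m creep '[[0.0066,0.0833,0,0,0,0],[0.0066,0.0833,0,0,0,0],[0.0066,0.0833,0,0,0,0],[0.0066,0.0833,0,0,0,0],[0.0066,0.0833,0,0,0,0],[0.0066,0.0833,0,0,0,0],[0.0066,0.0833,0,0,0,0],[0.0066,0.0833,0,0,0,0],[0.0066,0.0833,0,0,0,0],[0.0066,0.0833,0,0,0,0],[0,0,0,0,0,0],[0,0,0,0,0,0],[0,0,0,0,0,0],[0,0,0,0,0,0]]' 0.1
python3 -c "
from h import *
plan(.4757,.268,.0214,np.pi+.0325)
c=cam('top'); crop(c,205,180,110,80,7,'t9.png'); f=c[0]
T=lambda x,y,z:ray(c,(x+.5)/7-.5+205,(y+.5)/7-.5+180,z)
g=cv2.resize(cv2.cvtColor(f,cv2.COLOR_RGB2GRAY)[180:260,205:315],None,fx=7,fy=7,interpolation=cv2.INTER_CUBIC)
a=cv2.imread('pics/t3.png',0)
for n,(x,y) in (('L',(269,295)),('R',(523,301))):
    t=a[y-35:y+35,x-35:x+35]; w=g[y-75:y+75,x-75:x+75]; r=cv2.minMaxLoc(cv2.matchTemplate(w,t,cv2.TM_CCOEFF_NORMED)); q=(x-75+r[3][0]+35,y-75+r[3][1]+35); print(n,r[1],q,T(*q,.167))
"
```

```text
[ 17  12   8  24 140] grip [0.47410583 0.26448939 0.046     ]
clock: 63.33
position: [0.4752, 0.2665, 0.2919]
ee_rot: [-0.054, 3.138, -0.002]
force: [0.3, -0.5, -0.6]
width: 0.453
gripper_force: 0.0
t63.3 turn [-0.0008  0.0013  0.0008] rows 0.0 shift [-0.0015  0.0037  0.6762] rows 6.5 pos [0.4752 0.2665 0.2919] w0.453 q [ 0.16  0.47 -1.11  1.61  0.43  1.33  0.59] F [ 0.3 -0.5 -0.6]
L 0.9752823114395142 (275, 297) [0.51743421 0.02978078 0.167     ]
R 0.9608064293861389 (529, 296) [ 0.51491937 -0.06612355  0.167     ]
```

The caps measure within about 3 mm of where they started. I'll grasp the bar.

```bash
python3 -m creep '[[-0.001,0.004,0.05,0,0,0],[0,0,0.08,0,0,0],[0,0,0.08,0,0,0],[0,0,0.08,0,0,0],[0,0,0.08,0,0,0],[0,0,0.08,0,0,0],[0,0,0.07,0,0,0],[0,0,0.06,0,0,0],[0,0,0.04,0,0,0],[0,0,0.03,0,0,0],[0,0,0.016,0,0,0],[0,0,0.006,0,0,0],[0,0,0,0,0,0],[0,0,0,0,0,0],[0,0,0,0,0,0]]'
python3 -m creep '[[0,0,0,0,0,0],[0,0,0,0,0,0],[0,0,0,0,0,0],[0,0,0,0,0,0],[0,0,0,0,0,0],[0,0,0,0,0,0],[0,0,0,0,0,0],[0,0,0,0,0,0],[0,0,0,0,0,0],[0,0,0,0,0,0]]' 1 25
```

```text
clock: 64.63
position: [0.4763, 0.2699, 0.0244]
ee_rot: [-0.058, 3.137, 0.001]
force: [0.4, 0.6, -0.1]
width: 0.445
gripper_force: 0.0
clock: 65.47
position: [0.4758, 0.2694, 0.0234]
ee_rot: [-0.058, 3.138, -0.001]
force: [-0.5, -0.3, 2.0]
width: 0.17
gripper_force: 25.0
```

```bash
python3 -m creep '[[0,0,-0.02,0,0,0],[0,0,-0.05,0,0,0],[0,0,-0.08,0,0,0],[0,0,-0.08,0,0,0],[0,0,-0.08,0,0,0],[0,0,-0.08,0,0,0],[0,0,-0.08,0,0,0],[0,0,-0.08,0,0,0],[0,0,-0.06,0,0,0],[0,0,-0.04,0,0,0],[0,0,-0.03,0,0,0],[0,0,0,0,0,0],[0,0,0,0,0,0],[0,0,0,0,0,0]]'
python3 -m creep '[[0,0,0,0,0,0.0562],[0,0,0,0,0,0.0562],[0,0,0,0,0,0.0562],[0,0,0,0,0,0.0562],[0,0,0,0,0,0.0562],[0,0,0,0,0,0.0562],[0,0,0,0,0,0.0562],[0,0,0,0,0,0.0562],[0,0,0,0,0,0.0562],[0,0,0,0,0,0.0562],[0,0,0,0,0,0.0562],[0,0,0,0,0,0.0562],[0,0,0,0,0,0.0562],[0,0,0,0,0,0.0562],[0,0,0,0,0,0],[0,0,0,0,0,0]]'
python3 -c "
from h import *
plan(.5126,-.0205,.295,1.528)"
```

```text
clock: 66.63
position: [0.4746, 0.269, 0.2941]
ee_rot: [-0.059, 3.14, -0.002]
force: [-0.9, -0.5, -2.4]
width: 0.17
gripper_force: 25.0
clock: 67.97
position: [0.4745, 0.2693, 0.2942]
ee_rot: [2.259, 2.18, -0.0]
force: [-0.8, -0.3, -1.4]
width: 0.175
gripper_force: 25.0
t68.0 turn [0.0006 0.0007 0.0034] rows 0.1 shift [-0.7198  0.1261 -0.0019] rows 7.0 pos [0.4745 0.2693 0.2942] w0.175 q [-0.07  0.35 -0.73  1.62  0.24  1.27 -0.88] F [-0.8 -0.3 -1.4]
```

```bash
python3 -m creep '[[0,0,0,0,0,0.0034],[-0.04,0.007,0,0,0,0],[-0.08,0.014,0,0,0,0],[-0.08,0.014,0,0,0,0],[-0.08,0.014,0,0,0,0],[-0.08,0.014,0,0,0,0],[-0.08,0.014,0,0,0,0],[-0.08,0.014,0,0,0,0],[-0.08,0.014,0,0,0,0],[-0.08,0.014,0,0,0,0],[-0.04,0.007,0,0,0,0],[0,0,0,0,0,0],[0,0,0,0,0,0],[0,0,0,0,0,0],[0,0,0,0,0,0]]'
python3 -c "
from h import *
plan(.5126,-.0205,.200,1.528)"
```

```text
clock: 69.22
position: [0.5117, -0.019, 0.2956]
ee_rot: [2.268, 2.171, 0.003]
force: [0.3, 0.4, -2.0]
width: 0.173
gripper_force: 25.0
t69.2 turn [ 0.0013 -0.0001 -0.0005] rows 0.0 shift [-0.0036  0.0025  0.2389] rows 2.3 pos [ 0.5117 -0.019   0.2956] w0.173 q [ 0.43  0.26 -0.62  1.7   0.16  1.23 -0.27] F [ 0.3  0.4 -2. ]
```

```bash
python3 -m creep '[[-0.002,0.0025,0.03,0.0013,0,0],[0,0,0.05,0,0,0],[0,0,0.05,0,0,0],[0,0,0.05,0,0,0],[0,0,0.035,0,0,0],[0,0,0.02,0,0,0],[0,0,0,0,0,0],[0,0,0,0,0,0],[0,0,0,0,0,0]]'
python3 -c "
from h import *
plan(.5126,-.0205,.1834,1.528)
c=cam('top'); f=c[0]
s=cam('side'); 
# lug/bar ends vs forks in top view: bar bright ends hidden under gripper? check grip colour ends
g=cv2.cvtColor(f,cv2.COLOR_RGB2GRAY)
for u in(224,227,298,301): print(u,g[214:236,u])
"
```

```text
clock: 69.97
position: [0.5134, -0.0209, 0.2024]
ee_rot: [2.271, 2.169, 0.001]
force: [0.8, -0.5, -1.0]
width: 0.172
gripper_force: 25.0
t70.0 turn [ 0.0006  0.     -0.0016] rows 0.0 shift [ 0.001  -0.0021  0.0474] rows 0.5 pos [ 0.5134 -0.0209  0.2024] w0.172 q [ 0.41  0.35 -0.61  1.84  0.23  1.03 -0.33] F [ 0.8 -0.5 -1. ]
224 [113 116 120 112 105 102 129 140 140 137 138  97 111 124 133 136 137 138
 138 137 129 128]
227 [131 127 118 119 122 126 133 140 139 136 138  90 106 109 127 136 123 121
 101  95  96  96]
298 [55 54 55 54 54 56 55 56 55 54 55 55 56 54 52 50 43 37 40 44 49 55]
301 [55 54 56 56 55 55 55 56 55 54 55 55 56 56 56 55 55 56 55 55 56 53]
```

```bash
python3 -m creep '[[0.001,-0.002,0.01,0,0,-0.001],[0,0,0.01,0,0,0],[0,0,0.01,0,0,0],[0,0,0.008,0,0,0],[0,0,0.004,0,0,0],[0,0,0,0,0,0],[0,0,0,0,0,0],[0,0,0,0,0,0]]'
```

```text
clock: 70.73
position: [0.5121, -0.0208, 0.1849]
ee_rot: [2.27, 2.171, -0.0]
force: [0.1, -0.4, -1.6]
width: 0.171
gripper_force: 25.0
```

```bash
python3 -m creep '[[0,0,0.003,0,0,0],[0,0,0.002,0,0,0],[0,0,0,0,0,0],[0,0,0,0,0,0],[0,0,0,0,0,0]]'
```

```text
clock: 71.15
position: [0.5123, -0.0209, 0.1833]
ee_rot: [2.27, 2.171, 0.0]
force: [-1.7, -1.0, 6.2]
width: 0.176
gripper_force: 25.0
```

The bar seats at the expected height. I'll release and clear away.

```bash
python3 -m creep '[[0,0,0,0,0,0],[0,0,0,0,0,0],[0,0,0,0,0,0],[0,0,0,0,0,0],[0,0,0,0,0,0],[0,0,0,0,0,0],[0,0,-0.03,0,0,0],[0,0,-0.06,0,0,0],[0,0,-0.08,0,0,0],[0,0,-0.08,0,0,0],[0,0,-0.06,0,0,0],[0.08,0,0,0,0,0],[0.08,0,0,0,0,0],[0.08,0,0,0,0,0],[0.08,0,0,0,0,0],[0.08,0,0,0,0,0],[0.08,0,0,0,0,0],[0,0,0,0,0,0],[0,0,0,0,0,0],[0,0,0,0,0,0]]' -1
python3 -c "
from h import *
c=cam('top'); f=c[0]; x0,y0=240,210
m=(f[210:240,240:285].max(2)<60).astype(np.uint8); n,L,st,ce=cv2.connectedComponentsWithStats(m);k=1+np.argmax(st[1:,4]);print(st[k],ce[k],'grip top',ray(c,240+ce[k][0],210+ce[k][1],.205))
s=cam('side'); f=s[0]; m=(f[145:185,285:320].max(2)<45).astype(np.uint8); n,L,st,ce=cv2.connectedComponentsWithStats(m);k=1+np.argmax(st[1:,4]);print(st[k],'side grip',ray(s,285+ce[k][0],145+ce[k][1],.200))
a=cv2.imread('pics/sc.png'); b=cv2.imread('pics/side0.png'); d=cv2.absdiff(b,f[:,:,::-1]); print('diff carrier',d[140:260,280:340].mean(), 'dropper',d[210:260,180:210].mean(),'beaker',d[170:210,220:248].mean())
a=cv2.imread('pics/top0.png'); g=c[0][:,:,::-1]; print('top bar diff',cv2.absdiff(a,g)[215:235,215:310].mean(), 'dropper',cv2.absdiff(a,g)[138:160,190:212].mean())
"
```

```text
clock: 72.82
position: [0.5207, 0.1704, 0.3065]
ee_rot: [2.27, 2.171, -0.001]
force: [-0.2, -0.6, -0.7]
width: 1.002
gripper_force: 0.0
[  9  11  27   7 161] [22.40993789 13.8136646 ] grip top [ 0.51209303 -0.01774698  0.205     ]
[15 10 13 22 54] side grip [ 0.50603759 -0.00364048  0.2       ]
diff carrier 24.78648148148148 dropper 8.112666666666666 beaker 7.927380952380952
top bar diff 14.140175438596492 dropper 15.057851239669422
```

```bash
python3 -m creep '[[-0.08,0,-0.01,0,0,0],[-0.1,0,-0.01,0,0,0],[-0.1,0,0,0,0,0],[-0.1,0,0,0,0,0],[-0.1,0,0,0,0,0],[-0.1,0,0,0,0,0],[-0.1,0,0,0,0,0],[-0.1,0,0,0,0,0],[-0.1,0,0,0,0,0],[-0.1,-0.02,0,0,0,0],[-0.1,-0.04,0,0,0,0],[-0.1,-0.04,0,0,0,0],[-0.1,-0.04,0,0,0,0],[-0.1,-0.04,0,0,0,0],[-0.1,-0.04,0,0,0,0],[-0.1,-0.04,0,0,0,0],[0,0,0,0,0,0],[0,0,0,0,0,0],[0,0,0,0,0,0]]'
python3 -c "
from h import *
c=cam('top'); s=cam('side')
for n,cc,B in(('top',c,{'bar':(215,212,310,238),'carrier':(215,185,310,255),'dropper':(190,138,212,160),'beaker':(262,136,286,162)}),('side',s,{'carrier':(250,145,345,260),'bar':(280,148,330,205),'dropper':(182,210,210,256),'beaker':(220,172,248,208)})):
    a=cv2.cvtColor(cv2.imread(f'pics/{n}0.png'),cv2.COLOR_BGR2GRAY).astype(np.float32); g=cv2.cvtColor(cc[0],cv2.COLOR_RGB2GRAY).astype(np.float32)
    for k,(x0,y0,x1,y1) in B.items(): print(n,k,'shift px',np.round(cv2.phaseCorrelate(a[y0:y1,x0:x1].copy(),g[y0:y1,x0:x1].copy()),2),'diff %.1f'%abs(a-g)[y0:y1,x0:x1].mean())
f=c[0]; m=(f[210:240,240:285].max(2)<60).astype(np.uint8); n,L,st,ce=cv2.connectedComponentsWithStats(m);k=1+np.argmax(st[1:,4]);print(st[k],ray(c,240+ce[k][0],210+ce[k][1],.205))
f=s[0]; m=(f[145:185,285:320].max(2)<45).astype(np.uint8); n,L,st,ce=cv2.connectedComponentsWithStats(m);k=1+np.argmax(st[1:,4]);print(st[k],ce[k],ray(s,285+ce[k][0],145+ce[k][1],.2))
o=arm.observe();print(o['clock'],o['position'],o['dq'].max())"
```

```text
clock: 74.5
position: [0.3912, -0.4483, 0.3148]
ee_rot: [-2.273, -2.169, -0.001]
force: [-0.1, 1.1, 0.2]
width: 1.0
gripper_force: 0.0Traceback (most recent call last):
  File "<string>", line 6, in <module>
    for k,(x0,y0,x1,y1) in B.items(): print(n,k,'shift px',np.round(cv2.phaseCorrelate(a[y0:y1,x0:x1].copy(),g[y0:y1,x0:x1].copy()),2),'diff %.1f'%abs(a-g)[y0:y1,x0:x1].mean())
                                                           ~~~~~~~~^^^^^^^^^^^^^^^^^^^^^^^^^^^^^^^^^^^^^^^^^^^^^^^^^^^^^^^^^^^^^^^^^^^
    return _wrapfunc(a, 'round', decimals=decimals, out=out)
    return _wrapit(obj, method, *args, **kwds)
    conv = _array_converter(obj)
ValueError: setting an array element with a sequence. The requested array has an inhomogeneous shape after 1 dimensions. The detected shape was (2,) + inhomogeneous part.
```

```bash
python3 -c "
from h import *
c=cam('top'); s=cam('side')
for n,cc,B in(('top',c,{'bar':(215,212,310,238),'dropper':(190,138,212,160),'beaker':(262,136,286,162)}),('side',s,{'carrier':(250,145,345,260),'barL':(280,180,310,205),'barR':(305,148,330,172),'dropper':(182,210,210,256),'beaker':(220,172,248,208)})):
    a=cv2.cvtColor(cv2.imread(f'pics/{n}0.png'),cv2.COLOR_BGR2GRAY).astype(np.float32); g=cv2.cvtColor(cc[0],cv2.COLOR_RGB2GRAY).astype(np.float32)
    for k,(x0,y0,x1,y1) in B.items(): print(n,k,'shift px',np.round(cv2.phaseCorrelate(a[y0:y1,x0:x1].copy(),g[y0:y1,x0:x1].copy())[0],2),'diff %.1f'%abs(a-g)[y0:y1,x0:x1].mean())
f=c[0]; m=(f[210:240,240:285].max(2)<60).astype(np.uint8); n,L,st,ce=cv2.connectedComponentsWithStats(m);k=1+np.argmax(st[1:,4]);print(st[k],ray(c,240+ce[k][0],210+ce[k][1],.205))
f=s[0]; m=(f[145:185,285:320].max(2)<45).astype(np.uint8); n,L,st,ce=cv2.connectedComponentsWithStats(m);k=1+np.argmax(st[1:,4]);print(st[k],ce[k],ray(s,285+ce[k][0],145+ce[k][1],.2))
o=arm.observe();print(o['clock'],o['position'],abs(o['dq']).max())"
```

```text
top bar shift px [0.16 0.86] diff 5.1
top dropper shift px [0.02 0.04] diff 0.4
top beaker shift px [-0.04  0.49] diff 0.3
side carrier shift px [0.19 0.07] diff 8.5
side barL shift px [0.15 0.43] diff 9.2
side barR shift px [0.54 0.2 ] diff 22.4
side dropper shift px [-0.02 -0.05] diff 2.2
side beaker shift px [-0.05 -0.03] diff 2.1
[  9  10  27   9 165] [ 0.51240882 -0.01808566  0.205     ]
[ 14   9  14  23 162] [20.14814815 19.36419753] [ 0.51140284 -0.01296845  0.2       ]
74.7 [ 0.39265918 -0.44688432  0.31518413] 0.004483248292417573
```

```bash
python3 -c "
from cell import arm
print(arm.sign_off())"
```

```text
the job is handed in; nothing more can be done
None
```

The job is handed in at about 75 s of the 144 s limit, with no verdict returned: by camera measurement the jar is about 1 mm from the pan centre, both bottles are back in their hoops about 3 mm from where they stood, the bar is in both forks within 1 px of its starting view, and the dropper bottle and beaker have not moved.

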